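# Set out the approved-sample board in a tumbler decorating shop

## Task

Set out the sample board on the table: stand the white tumbler centred on the yellow coaster with the wooden lid seated on top of it, stand the lilac tumbler centred on the blue coaster, put the amber jar midway between the two tumblers, and stand the green bottle 10 cm straight behind the lilac tumbler (measured centre to centre, square to the board's blue-striped front edge). Set the tumblers down gently, leave everything upright and released, and leave the red bowl where it is.

Things in the scene. Friction and masses are not known exactly. Their poses are not given: they have to be found in the camera images.
- white_tumbler: White ceramic tumbler with a black band and black inner floor: straight open cylinder, 62 mm outer diameter, 90 mm high, wall 4 mm (mouth 54 mm inside), about 0.25 kg. Not the plain ones on the stock tray at the table's side, which are fixed. Origin: centre of its underside, z up when upright. Loose.
- lilac_tumbler: Lilac tumbler with an orange band: straight open cylinder, 58 mm outer diameter, 115 mm high, wall 4 mm, about 0.22 kg. Not the plain ones on the stock tray at the side, which are fixed. Origin: centre of its underside, z up when upright. Loose.
- lid: Wooden lid of the white tumbler, 60 g, loose: below, a boss 44 mm in diameter, 8 mm high, that drops into the mouth; then a pale disc 64 mm in diameter, 7 mm thick, that rests on the rim; on top a dark round knob 22 mm in diameter, 15 to 45 mm above the origin. Origin: centre of the boss's underside, z up; seated, it is 82 mm above the tumbler's. The knob is low: clear tall neighbours first.
- jar: Amber ink jar with a black cap: straight cylinder 44 mm in diameter, 100 mm high (cap: the top 20 mm, as wide as the body), about 0.16 kg. Origin: centre of its underside, z up when upright. Loose.
- bottle: Green ink bottle with a white cap: straight cylinder 40 mm in diameter, 110 mm high (cap: the top 25 mm, as wide as the body), about 0.14 kg. Origin: centre of its underside, z up when upright. Loose.
- yellow_coaster: Yellow round coaster, 80 mm in diameter, 5 mm thick, fixed on the board. Origin: centre of its underside (10 mm above the table); x points to the back of the board.
- blue_coaster: Blue round coaster, 80 mm in diameter, 5 mm thick, fixed on the board. Origin: centre of its underside (10 mm above the table); x points straight behind, to the back of the board.
- board: Plywood board fixed on the table, 200 mm deep (x) by 310 mm wide (y), 10 mm thick, turned up to 0.3 rad. A blue stripe marks its front edge, nearest the robot. Origin: centre of its underside; x points from front to back. The coasters' centres lie at x = -45 mm, y = +105 and -105 mm; which colour is left changes.
- red_bowl: Red plastic bowl, a bystander, 80 mm across, 35 mm high, loose. Origin: centre of its underside.

How it is judged:
By the outcome, as a careful person would: the job done as asked, in the order asked, and still so for the second after the job is handed in, with the robot touching nothing.
It also fails if it takes over 141 s, if anything falls off the work surface, if the arm or the gripper's body presses on something with over 40 N, if the wrist force passes 120 N, or if a joint passes its speed limit or range.

## Robot

A 6-joint arm with a two-finger parallel gripper is mounted at the origin on the work surface. World frame = base frame: x ahead of the robot, y to its left, z up, the work surface at z = 0. Lengths are in m, angles in rad, forces in N, time in s.
With the tool pointing down it reaches from about 0.275 to 0.825 m from the base axis. Payload 4.9 kg.
Tool frame: the origin (TCP) lies at the very end of the fingers, on their centre line; the grasp point (between the pads) lies 19 mm behind it (arm.grasp_offset is the distance from the TCP to the grasp point, in m); x points along the fingers, y is the direction in which the jaws open and shut, and the axes are right-handed (so a half turn about x gives the same grasp; the last joint's range is limited). The gripper opens to 85 mm and grips with 20 to 120 N. Pads are 22 mm wide; open, the fingers measure 114 mm over their backs; the gripper's body (76 mm by 85 mm) begins 54 mm behind the grasp point. The pads swing forward as they close: fully open they stand 13 mm farther back than shut.
Start: joints at [1.053, 0.326, -0.193, 1.052, 0, 1.437], TCP at [0.206, 0.51, 0.193] pointing down, gripper open.
Joint ranges: [-2.65, 2.65], [-0.97, 1.79], [-1.3, 1.35], [-1.93, 2.1], [-1.47, 1.37], [-3.14, 3.14]. Speed limits (rad/s): [2.57, 2.57, 3.14, 3.14, 3.14, 3.14].

## Interface

Orientations are given as a rotation vector (axis times angle).
In Python, from rig import monitor, vision, arm gives the robot as it stands.
- The arm moves only by the tool drive_tool, never from a script. Its argument "deltas" is text: rows parted by semicolons, each of 5 numbers parted by spaces: the closure in counts, from 0 (fully open) to 255 (shut), then the shift along the tool's x, y, z in m, then the turn about the tool's x in rad. A call has 1 to 12 rows; each row shifts and turns the commanded pose from where the row before left it, along the tool's axes as they then stand; what a row does not reach is not made up. A row lasts 1/10 s, in which the tool goes at most 50 mm and 8.59 degrees, less where a joint would pass 70% of its speed; a pose out of reach is approached as far as the arm can. A call is refused whole if a number of a shift passes 0.05 or a number of a turn 0.15, either way. A call with a gripper value outside its range is refused whole. The fingers move at their own pace and stop on an object; "grip_force" is the grip in N (left out, the last holds). Time passes only in rows, so rows that do not move let the fingers close. It gives the time, the measured TCP pose, the force and the opening at its end, in the units of the state.
- monitor.sense(): the state, without advancing time (a new reading comes with each control period).
- vision.snapshot(name): name is "scene" or "top"; returns the picture (384x512x3 uint8, blue, green, red); there is no depth.
- vision.get_calibration(name): a dict with "fx", "fy", "cx", "cy" (pixels), "T" (4x4, takes a point from camera to world coordinates). Camera axes: x right, y down, z forward; pixel columns grow to the right and rows downward; lengths in m; the calibration is good to about 2 mm. A picture is of the moment at which its call begins. get_calibration takes no time and is no camera call.
- arm.sign_off(): hands the job in, once; it reports no verdict.
The state is a dict: "clock": time; "joints": joint angles; "joint_vel": joint speeds; "effort": joint torques, N m; "position": TCP position; "tool_rot": TCP orientation; "ft_force": force on the tool from outside, world axes, zero at the start; "ft_torque": the same for the moment, N m; "opening": opening from 0.0 (shut) to 1.0 (fully open).
Only numpy, scipy, OpenCV 4.12 (cv2) and the standard library are available. Lean on these libraries where they do the work, as an engineer would, in place of code of your own. Each camera call takes 0.05 s, during which the arm holds its last target.

## Working session

There is one attempt and no reset: what is moved stays moved. The work goes in short steps, Python scripts to look and compute and a tool call to move; the robot and the scene stay as the last step left them, time stands still between calls to the robot, and variables do not carry over. Pictures are saved under pics/ and viewed, and the job is handed in when it is done.

Besides the shell and the picture viewer there is one more tool, called after "Request:" as a command line: name --argument value ..., lists and objects as JSON in quotes. drive_tool: Moves the arm, as the interface text tells. Its arguments: {"type":"object","properties":{"deltas":{"type":"string"},"grip_force":{"type":"number"}},"required":["deltas"]}

```bash
ls; mkdir -p pics; python3 - <<'E'
from rig import monitor, vision, arm
import cv2
for n in("scene","top"):
    im=vision.snapshot(n); cv2.imwrite(f"pics/{n}0.png",im)
    c=vision.get_calibration(n); print(n,c["fx"],c["fy"],c["cx"],c["cy"]); print(c["T"])
s=monitor.sense()
for k,v in s.items(): print(k,v)
print(arm.grasp_offset)
E
```

```text
pics
scene 367.8468873919614 367.8468873919614 256.6315746752824 194.24153464856684
[[-0.45396245  0.68941556 -0.56446814  1.14650499]
 [ 0.89095835  0.35872441 -0.27840622  0.29668718]
 [ 0.01055092 -0.62930357 -0.77708796  0.93716739]
 [ 0.          0.          0.          1.        ]]
top 446.3310215921304 446.3310215921304 256.32276621494475 184.8003666790748
[[ 0.02044081 -0.99345498  0.11238048  0.37675171]
 [-0.99958808 -0.02257207 -0.01772502  0.00464121]
 [ 0.02014567 -0.11197187 -0.99350715  1.26186616]
 [ 0.          0.          0.          1.        ]]
clock 0.1
joints [ 1.05280673e+00  3.26866219e-01 -1.93468777e-01  1.05201240e+00
  3.03729256e-05  1.43657543e+00]
joint_vel [-0.00058032 -0.00145621  0.00225867  0.0013506  -0.00064929 -0.00036794]
effort [ 4.39933028e-04 -4.44238687e+01  2.63038445e+01  7.84044270e-03
 -1.76035396e-04  8.75321064e-06]
position [0.20563275 0.50949287 0.19218786]
tool_rot [ 0.29994593  1.55027352 -0.30225039]
ft_force [1.17305157 0.20670144 0.55632601]
ft_torque [ 0.00910911 -0.03456147  0.02339665]
opening 0.9961426636527372
0.0187
```

View pics/scene0.png

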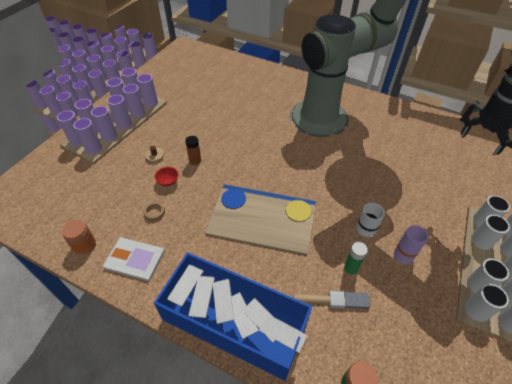

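View pics/top0.png

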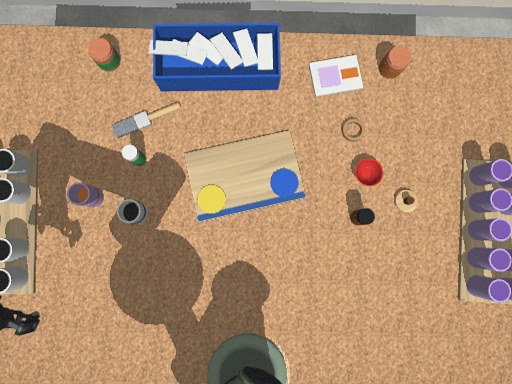

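Top view: bottle (133,155), lilac tumbler (85,195), white tumbler (132,211), yellow coaster (211,199), blue coaster (285,183), jar (363,216), lid (406,201) and bowl (369,172). Next I zoom in to pick masks and check that each thing stands upright.

```bash
python3 - <<'E'
import cv2, numpy as np
t=cv2.imread("pics/top0.png"); s=cv2.imread("pics/scene0.png")
a=cv2.resize(t[135:235,50:180],None,fx=3,fy=3,interpolation=cv2.INTER_CUBIC)
b=cv2.resize(t[135:235,300:430],None,fx=3,fy=3,interpolation=cv2.INTER_CUBIC)
c=cv2.resize(s[190:290,330:460],None,fx=3,fy=3,interpolation=cv2.INTER_CUBIC)
d=cv2.resize(s[110:210,130:260],None,fx=3,fy=3,interpolation=cv2.INTER_CUBIC)
cv2.imwrite("pics/zoom0.png",np.vstack([np.hstack([a,b]),np.hstack([c,d])])[:600])
E
```

```text
(no output)
```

View pics/zoom0.png

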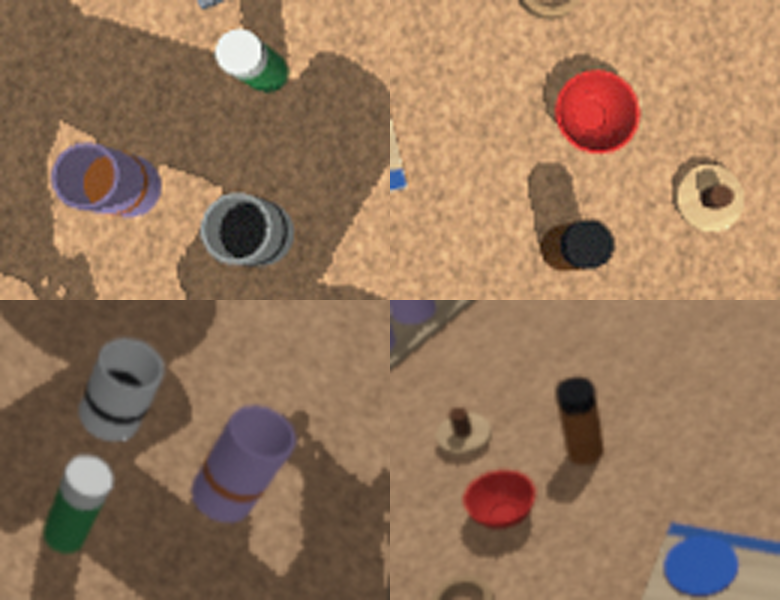

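```bash
cat > h.py <<'E'
import cv2, numpy as np
from rig import monitor, vision, arm
def cast(n,px,z):
    c=vision.get_calibration(n);T=np.array(c["T"]);px=np.atleast_2d(px).astype(float)
    d=np.c_[(px[:,0]-c["cx"])/c["fx"],(px[:,1]-c["cy"])/c["fy"],np.ones(len(px))]@T[:3,:3].T
    return (T[:3,3]+d*((z-T[2,3])/d[:,2])[:,None])[:,:2]
def nad(n): return np.array(vision.get_calibration(n)["T"])[:2,3]
def blob(im,lo,hi,roi,close=0):
    x0,y0,x1,y1=roi; m=np.zeros(im.shape[:2],np.uint8)
    hs=cv2.cvtColor(im,cv2.COLOR_BGR2HSV)
    ms=[cv2.inRange(hs,np.array(l),np.array(h)) for l,h in zip(lo,hi)]
    mm=ms[0]
    for q in ms[1:]: mm=mm|q
    m[y0:y1,x0:x1]=mm[y0:y1,x0:x1]
    if close: m=cv2.morphologyEx(m,cv2.MORPH_CLOSE,np.ones((close,close)))
    cs,_=cv2.findContours(m,cv2.RETR_EXTERNAL,cv2.CHAIN_APPROX_NONE)
    return max(cs,key=cv2.contourArea)[:,0,:] if cs else None
def cyl(n,px,h,R,zb=0.):
    """top and base centres of an upright cylinder from its silhouette"""
    N=nad(n); P=cast(n,px,h); m=P.mean(0); u=(m-N)/np.linalg.norm(m-N); v=np.array([-u[1],u[0]])
    hp=0.5*np.linalg.norm(np.subtract(*cast(n,[[px[:,0].mean(),px[:,1].mean()],[px[:,0].mean()+1,px[:,1].mean()]],h)))
    w=(P@v); wid=np.ptp(w)+2*hp
    top=u*((P@u).max()+hp-R)+v*(w.max()+w.min())/2
    B=cast(n,px,zb); q=B@u; bas=u*(q.min()-hp+R)+v*(top@v)
    return top,bas,wid
E
cat > m.py <<'E'
from h import *
import sys
t=cv2.imread("pics/top0.png"); s=cv2.imread("pics/scene0.png")
def hsv(im,x,y): return cv2.cvtColor(im,cv2.COLOR_BGR2HSV)[y,x]
for nm,im,p in [("lil",t,(70,190)),("lil t in",t,(95,205)),("lil s",s,(410,245)),("whi rim",t,(120,200)),("wh s",s,(372,225)),("wh s top",s,(370,210)),("tbl",t,(110,240)),("tblshadow",t,(100,150)),("tbls",s,(330,240)),("shadow s",s,(350,200)),("green",s,(354,263)),("cap",s,(358,250)),("cap t",t,(130,152)),("grn t",t,(138,160)),("jarcap",t,(366,216)),("jar",t,(355,218)),("jar s",s,(195,157)),("jarc s",s,(192,143)),("lid",t,(400,207)),("lid s",s,(160,157)),("shadowjar",t,(353,200)),("yel",t,(211,199)),("blu",t,(285,183)),("stripe",t,(250,208)),("yels",s,(298,211)),("blus",s,(233,199))]:
    print(nm,hsv(im,*p))
E
python3 m.py
```

```text
lil [134  56  95]
lil t in [128  68 165]
lil s [133  63 105]
whi rim [ 14 111 210]
wh s [ 90   2 114]
wh s top [ 75   4 114]
tbl [ 14 108 179]
tblshadow [ 14  95 121]
tbls [ 14 106  94]
shadow s [ 15 105  95]
green [ 67 150  73]
cap [ 40   4 196]
cap t [ 48   5 238]
grn t [ 68 153 107]
jarcap [97 53 43]
jar [ 15 177  62]
jar s [ 13 171  67]
jarc s [120  20  26]
lid [ 19  95 223]
lid s [ 17  84 163]
shadowjar [ 15 105 114]
yel [ 27 160 235]
blu [110 187 209]
stripe [108 179 167]
yels [ 25 137 195]
blus [110 179 164]
```

```bash
cat > m.py <<'E'
from h import *
import sys
k=sys.argv[1] if len(sys.argv)>1 else "0"
I={"top":cv2.imread(f"pics/top{k}.png"),"scene":cv2.imread(f"pics/scene{k}.png")}
purple=([[115,25,20],[0,130,80]],[[150,255,255],[11,255,200]])
gray=([[0,0,0],[0,0,0]],[[179,45,255],[179,255,40]])
green=([[45,60,20],[0,0,130]],[[90,255,255],[179,40,255]])
amber=([[0,145,0],[0,0,0]],[[20,255,90],[179,255,55]])
O=[("lilac",purple,.115,.029,(60,175,115,220),(390,215,435,275)),
("white",gray,.090,.031,(112,193,152,230),(350,195,388,243)),
("bottle",green,.110,.020,(115,140,152,170),(338,238,372,280)),
("jar",amber,.100,.022,(345,205,380,230),(182,132,206,170))]
if __name__=="__main__":
  for nm,(lo,hi),H,R,rt,rs in O:
    for n,r in(("top",rt),("scene",rs)):
        px=blob(I[n],lo,hi,r,3)
        if px is None: print(nm,n,None); continue
        a,b,w=cyl(n,px,H,R); print(nm,n,"top",a.round(4),"base",b.round(4),"wid",w.round(4),2*R, cv2.boundingRect(px))
  for nm,lo,hi,rt,rs,z in[("yellow",[22,120,100],[35,255,255],(190,170,320,225),(210,180,325,260),.015),("blue",[100,120,80],[120,255,255],(265,160,302,194),(222,188,246,209),.015),("lid",[14,0,130],[24,102,255],(394,186,420,215),(143,148,165,164),.015)]:
    for n,r in(("top",rt),("scene",rs)):
        px=blob(I[n],[lo],[hi],r,3)
        P=cast(n,px,z); (c,rad)=cv2.minEnclosingCircle((P*1000).astype(np.float32)); 
        M=cv2.fitEllipse((P*1000).astype(np.float32)); print(nm,n,np.round(c,1),round(rad,1),"ell",np.round(M[0],1),np.round(M[1],1),cv2.boundingRect(px))
E
python3 m.py
```

```text
lilac top top [0.4746 0.4397] base [0.4752 0.4422] wid 0.0587 0.058 (67, 183, 36, 24)
lilac scene top [0.4741 0.4417] base [0.4711 0.4423] wid 0.0567 0.058 (395, 226, 33, 38)
white top top [0.434  0.3171] base [0.4339 0.3166] wid 0.0647 0.062 (117, 199, 31, 25)
white scene top [0.4292 0.3184] base [0.431  0.3184] wid 0.0639 0.062 (356, 203, 29, 34)
bottle top top [0.5863 0.3172] base [0.5875 0.3191] wid 0.0427 0.04 (122, 145, 24, 21)
bottle scene top [0.6275 0.3174] base [0.5805 0.3193] wid 0.0388 0.04 (345, 254, 19, 20)
jar top top [ 0.4326 -0.3027] base [ 0.4332 -0.3059] wid 0.0414 0.044 (350, 209, 24, 16)
jar scene top [ 0.4325 -0.3   ] base [ 0.4279 -0.3039] wid 0.0409 0.044 (186, 136, 15, 29)
yellow top [476.  108.2] 40.1 ell [476.3 108.2] [77.  77.9] (197, 185, 29, 28)
yellow scene [474.9 110.4] 39.5 ell [475.  110.3] [75.3 75.7] (286, 201, 25, 20)
blue top [ 522.  -102.5] 48.0 ell [526.9 -97.9] [69.8 87.4] (271, 169, 31, 25)
blue scene [518.7 -88.8] 45.6 ell [520.5 -93. ] [73.4 85.5] (222, 188, 24, 20)
lid top [ 483.  -440.1] 34.0 ell [ 482.6 -441.2] [60.8 63.3] (395, 189, 23, 24)
lid scene [ 476.9 -415. ] 42.0 ell [ 479.7 -416. ] [41.5 82.3] (151, 148, 14, 16)
```

```bash
python3 - <<'E'
from m import *
for n,r,vs in(("top",(268,160,302,205),(188,255)),("scene",(218,180,250,212),(150,255))):
    hs=cv2.cvtColor(I[n],cv2.COLOR_BGR2HSV)
    px=blob(I[n],[[100,150,vs[0]]],[[120,255,255]],r)
    P=(cast(n,px,.015)*1000).astype(np.float32); print(n,cv2.minEnclosingCircle(P),cv2.fitEllipse(P),cv2.boundingRect(px))
# stripe
n="top"; hs=cv2.cvtColor(I[n],cv2.COLOR_BGR2HSV); m=cv2.inRange(hs,np.array([100,120,80]),np.array([120,255,183]))
m[:, :195]=0;m[:,306:]=0;m[:188]=0;m[225:]=0
ys,xs=np.nonzero(m); P=cast(n,np.c_[xs,ys],.010)
vx,vy,x0,y0=cv2.fitLine(P.astype(np.float32),cv2.DIST_HUBER,0,.001,.001).ravel(); print("stripe yaw",np.arctan2(-vx*np.sign(vy),abs(vy)),x0,y0,len(P))
px=blob(I["scene"],[[14,0,130]],[[26,105,255]],(143,140,170,166),3);print(cv2.boundingRect(px))
P=(cast("scene",px,.012)*1000).astype(np.float32);print(cv2.minEnclosingCircle(P))
big=cv2.resize(I["top"][140:230,180:310],None,fx=6,fy=6,interpolation=cv2.INTER_CUBIC);cv2.imwrite("pics/board0.png",big)
E
```

```text
top ((526.7727661132812, -95.5377197265625), 39.32288360595703) ((526.5689697265625, -95.25637817382812), (73.685546875, 75.92866516113281), 108.48563385009766) (271, 169, 27, 28)
scene ((522.295166015625, -92.18501281738281), 38.7784423828125) ((523.364501953125, -93.34916687011719), (70.5130615234375, 74.82524871826172), 102.218017578125) (222, 189, 23, 19)
stripe yaw 0.24693415 0.45916715 -0.007121987 556
(143, 140, 27, 26)
((466.65545654296875, -441.95709228515625), 82.33038330078125)
```

View pics/board0.png

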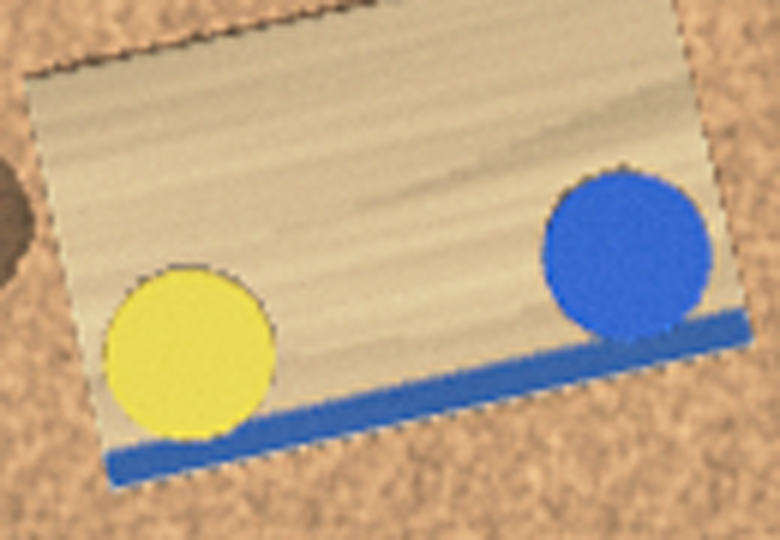

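```bash
cat > go.py <<'E'
from rig import monitor
import numpy as np, sys
from scipy.spatial.transform import Rotation as Ro
s=monitor.sense(); R=Ro.from_rotvec(s["tool_rot"]).as_matrix(); p=np.array(s["position"])
print("t",round(s["clock"],2),"p",p.round(4),"x",R[:,0].round(3),"y",R[:,1].round(3),"jaw deg",np.degrees(np.arctan2(R[1,1],R[0,1])).round(1),"open",round(s["opening"],3),"F",np.round(s["ft_force"],1),"j6",round(s["joints"][5],2))
a=[float(v) for v in sys.argv[1:]]
# target x y z [jawdeg]: turn first, then shift along the turned axes
if len(a)>=3:
    turn=0
    if len(a)>3:
        cur=np.arctan2(R[1,1],R[0,1]); d=(np.radians(a[3])-cur+np.pi/2)%np.pi-np.pi/2
        turn=-d   # tool x points down
    R2=R@Ro.from_rotvec([turn,0,0]).as_matrix()
    print("turn about x",round(turn,3),"then tool shift",(R2.T@(np.array(a[:3])-p)).round(4))
E
python3 go.py 0.433 0.3172 0.2 -56
```

```text
t 0.1 p [0.2056 0.5095 0.1922] x [-0.001 -0.001 -1.   ] y [ 0.374  0.927 -0.002] jaw deg 68.0 open 0.996 F [1.2 0.2 0.6] j6 1.44
turn about x -0.977 then tool shift [-0.0077 -0.2866  0.081 ]
```

```bash
python3 go.py 0.433 0.3172 0.15
```

```text
t 0.1 p [0.2056 0.5095 0.1922] x [-0.001 -0.001 -1.   ] y [ 0.374  0.927 -0.002] jaw deg 68.0 open 0.996 F [1.2 0.2 0.6] j6 1.44
turn about x 0 then tool shift [ 0.0423 -0.0931  0.2828]
```

Request:
drive_tool --deltas "0 0 -0.0116 0.0353 0;0 0 -0.0116 0.0353 0;0 0 -0.0116 0.0353 0;0 0 -0.0116 0.0353 0;0 0 -0.0116 0.0354 0;0 0 -0.0116 0.0354 0;0 0 -0.0116 0.0354 0;0 0.02 -0.0119 0.0354 0;0 0.022 0 0 0;0 0 0 0 0;0 0 0 0 0" --grip_force 30

```text
clock: 1.2
position: [0.4325, 0.3176, 0.1506]
tool_rot: [0.3, 1.551, -0.302]
ft_force: [0.9, 0.6, 0.4]
opening: 0.999
```

```bash
python3 go.py 0.433 0.3172 0.036
```

```text
t 1.2 p [0.4325 0.3176 0.1506] x [-0.002 -0.001 -1.   ] y [ 0.374  0.927 -0.001] jaw deg 68.0 open 0.999 F [0.9 0.6 0.4] j6 0.88
turn about x 0 then tool shift [ 0.1146 -0.      0.0007]
```

Request:
drive_tool --deltas "0 0.025 0 0 0;0 0.03 0 0.0007 0;0 0.03 0 0 0;0 0.02 0 0 0;0 0.01 0 0 0;0 0 0 0 0;100 0 0 0 0;255 0 0 0 0;255 0 0 0 0;255 0 0 0 0;255 0 0 0 0;255 0 0 0 0" --grip_force 30

```text
clock: 2.4
position: [0.4352, 0.3181, 0.0379]
tool_rot: [0.302, 1.547, -0.3]
ft_force: [-2.1, -1.1, 4.0]
opening: 0.717
```

```bash
python3 go.py 0.4761 0.1082 0.16
```

```text
t 2.4 p [0.4352 0.3181 0.0379] x [ 0.003  0.001 -1.   ] y [0.374 0.927 0.002] jaw deg 68.0 open 0.717 F [-2.1 -1.1  4. ] j6 0.88
turn about x 0 then tool shift [-0.1222 -0.1791  0.1168]
```

Request:
drive_tool --deltas "255 -0.02 0 0 0;255 -0.04 0 0 0;255 -0.04 0 0 0;255 -0.02 0 0 0;255 0 0 0 0;255 0 0 0 0"

```text
clock: 3.0
position: [0.4339, 0.3175, 0.1559]
tool_rot: [0.301, 1.549, -0.301]
ft_force: [-1.4, 0.9, -3.5]
opening: 0.713
```

```bash
cat > snap.py <<'E'
from h import *
import sys
k=sys.argv[1]
for n in sys.argv[2:] or ("top","scene"): cv2.imwrite(f"pics/{n}{k}.png",vision.snapshot(n))
E
python3 snap.py 1; python3 go.py 0.4761 0.1082 0.16; python3 - <<'E'
import cv2,numpy as np
a=cv2.imread("pics/top1.png");b=cv2.imread("pics/scene1.png")
cv2.imwrite("pics/v1.png",np.hstack([cv2.resize(a[140:270,50:180],None,fx=3,fy=3),cv2.resize(b[140:270,310:440],None,fx=3,fy=3)]))
E
```

```text
t 3.1 p [0.4327 0.3168 0.1543] x [-0.003 -0.001 -1.   ] y [ 0.375  0.927 -0.002] jaw deg 68.0 open 0.714 F [-0.4 -1.4 -3.4] j6 0.88
turn about x 0 then tool shift [-0.0055 -0.1772  0.1184]
```

View pics/v1.png

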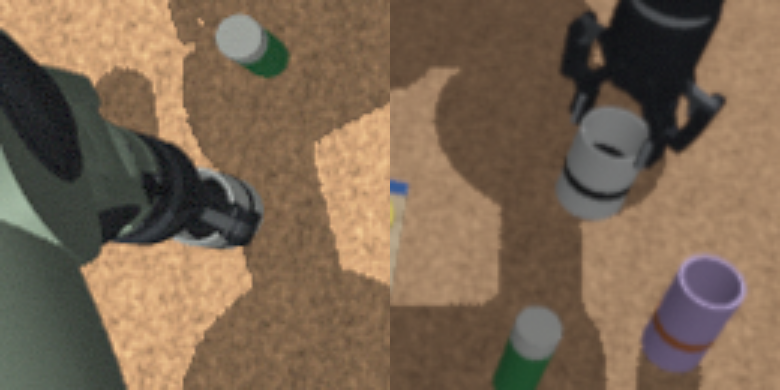

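```bash
python3 go.py 0.4755 0.1088 0.1543
```

```text
t 3.1 p [0.4327 0.3168 0.1543] x [-0.003 -0.001 -1.   ] y [ 0.375  0.927 -0.002] jaw deg 68.0 open 0.714 F [-0.4 -1.4 -3.4] j6 0.88
turn about x 0 then tool shift [ 0.0002 -0.1769  0.1176]
```

Request:
drive_tool --deltas "255 0 -0.0100 0.0066 0;255 0 -0.0250 0.0167 0;255 0 -0.0300 0.0200 0;255 0 -0.0300 0.0200 0;255 0 -0.0300 0.0200 0;255 0 -0.0250 0.0167 0;255 0 -0.0170 0.0112 0;255 0 -0.0100 0.0066 0;255 0 0 0 0;255 0 0 0 0;255 0 0 0 0"

```text
clock: 4.2
position: [0.4765, 0.1101, 0.1556]
tool_rot: [0.3, 1.551, -0.3]
ft_force: [-0.5, -0.2, -3.3]
opening: 0.714
```

```bash
python3 snap.py 2; python3 go.py 0.4755 0.1088 0.051;python3 - <<'E'
import cv2,numpy as np
a=cv2.imread("pics/top2.png");b=cv2.imread("pics/scene2.png")
cv2.imwrite("pics/v2.png",np.hstack([cv2.resize(a[130:260,150:280],None,fx=3,fy=3),cv2.resize(b[110:240,230:360],None,fx=3,fy=3)]))
E
```

```text
t 4.3 p [0.4766 0.1102 0.1558] x [-0.  0. -1.] y [0.373 0.928 0.   ] jaw deg 68.1 open 0.716 F [-0.2  0.2 -3.7] j6 0.46
turn about x 0 then tool shift [ 0.1048 -0.0017 -0.0005]
```

View pics/v2.png

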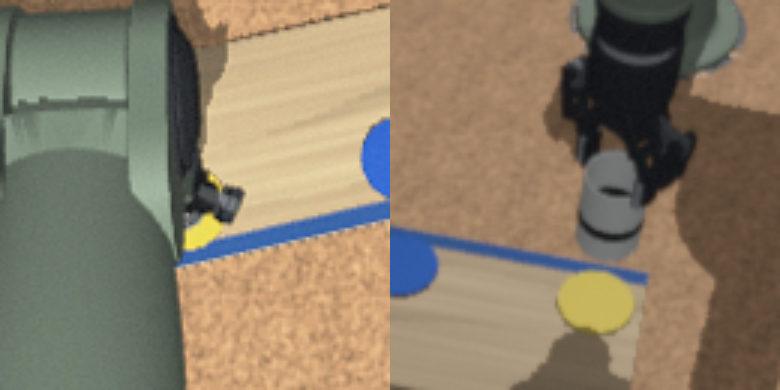

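Request:
drive_tool --deltas "255 0.015 -0.0007 0 0;255 0.025 -0.001 0 0;255 0.025 0 0 0;255 0.015 0 0 0;255 0.008 0 0 0;255 0.004 0 0 0;255 0.002 0 0 0;255 0 0 0 0;255 0 0 0 0"

```text
clock: 5.2
position: [0.4769, 0.1078, 0.0626]
tool_rot: [0.301, 1.548, -0.301]
ft_force: [0.0, -0.2, -3.7]
opening: 0.712
```

```bash
python3 snap.py 3; python3 go.py 0.4755 0.1088 0.053;python3 - <<'E'
import sys; sys.argv=["m","3"]
from m import *
a=I["top"];b=I["scene"]
cv2.imwrite("pics/v3.png",np.hstack([cv2.resize(a[130:260,150:280],None,fx=3,fy=3),cv2.resize(b[150:250,260:340],None,fx=5,fy=5)[:390]]))
px=blob(I["scene"],*gray,(283,180,325,230),0);print(cv2.boundingRect(px))
E
```

```text
t 5.3 p [0.4768 0.1077 0.0625] x [ 0.001  0.    -1.   ] y [0.374 0.927 0.001] jaw deg 68.0 open 0.711 F [-0.3  0.1 -3.7] j6 0.45
turn about x 0 then tool shift [ 0.0095  0.0005 -0.0016]
(286, 180, 39, 36)
```

View pics/v3.png

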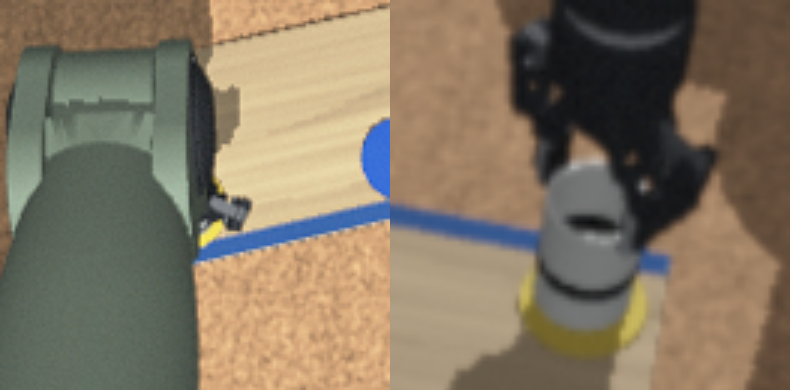

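Request:
drive_tool --deltas "255 0.003 0 -0.001 0;255 0.002 0 0 0;255 0.001 0 0 0;255 0.001 0 0 0;255 0 0 0 0"

```text
clock: 5.8
position: [0.4752, 0.1081, 0.0547]
tool_rot: [0.301, 1.55, -0.301]
ft_force: [-0.2, -0.2, -2.9]
opening: 0.713
```

Request:
drive_tool --deltas "255 0.001 0 0 0;255 0.001 0 0 0;255 0 0 0 0"

```text
clock: 6.1
position: [0.4757, 0.108, 0.0531]
tool_rot: [0.301, 1.549, -0.301]
ft_force: [-0.6, 0.3, -0.7]
opening: 0.714
```

Request:
drive_tool --deltas "255 0.0007 0 0 0;60 0 0 0 0;40 0 0 0 0;0 0 0 0 0;0 0 0 0 0;0 0 0 0 0;0 -0.02 0 0 0;0 -0.03 0 0 0;0 -0.04 0 0 0;0 -0.04 0 0 0;0 -0.04 0 0 0;0 -0.03 0 0 0"

```text
clock: 7.3
position: [0.4759, 0.1082, 0.2549]
tool_rot: [0.301, 1.547, -0.3]
ft_force: [-0.4, 0.2, 0.5]
opening: 0.999
```

```bash
python3 go.py 0.48 -0.44 0.24 0
```

```text
t 7.3 p [0.4759 0.1082 0.2549] x [ 0.002  0.    -1.   ] y [0.374 0.927 0.001] jaw deg 68.0 open 0.999 F [-0.4  0.2  0.5] j6 0.46
turn about x 1.187 then tool shift [0.0148 0.0041 0.5482]
```

```bash
python3 snap.py 4; python3 - <<'E'
import sys; sys.argv=["m","4"]
from m import *
hs=cv2.cvtColor(I["top"],cv2.COLOR_BGR2HSV)
cv2.imwrite("pics/v4.png",np.hstack([cv2.resize(I["top"][180:220,385:425],None,fx=10,fy=10,interpolation=cv2.INTER_NEAREST),cv2.resize(I["scene"][135:175,135:175],None,fx=10,fy=10,interpolation=cv2.INTER_NEAREST)]))
for n,r in(("top",(394,186,422,215)),("scene",(143,143,168,166))):
    px=blob(I[n],[[0,90,0]],[[12,255,110]],r); print(n,cv2.boundingRect(px)); a,b,w=cyl(n,px,.045,.011,.015); print(a,b,w)
b=I["scene"];cv2.imwrite("pics/v4b.png",np.hstack([cv2.resize(I["top"][160:230,180:250],None,fx=5,fy=5),cv2.resize(b[150:250,260:340],None,fx=5,fy=5)[:350]]))
px=blob(b,*gray,(280,170,325,225),3);print(cv2.boundingRect(px),cyl("scene",px,.105,.031,.015))
px=blob(b,[[22,100,100]],[[35,255,255]],(270,190,330,240),3);print(cv2.boundingRect(px))
E
```

```text
top (404, 197, 10, 7)
[ 0.48213918 -0.4393856 ] [ 0.48329147 -0.44426583] 0.01998278615330176
scene (150, 146, 6, 9)
[ 0.48004619 -0.43818346] [ 0.47538892 -0.44331644] 0.018652418460205517
(285, 183, 30, 35) (array([0.47126873, 0.10710011]), array([0.47115022, 0.10706671]), np.float64(0.0875056861462294))
(286, 204, 26, 18)
```

View pics/v4.png

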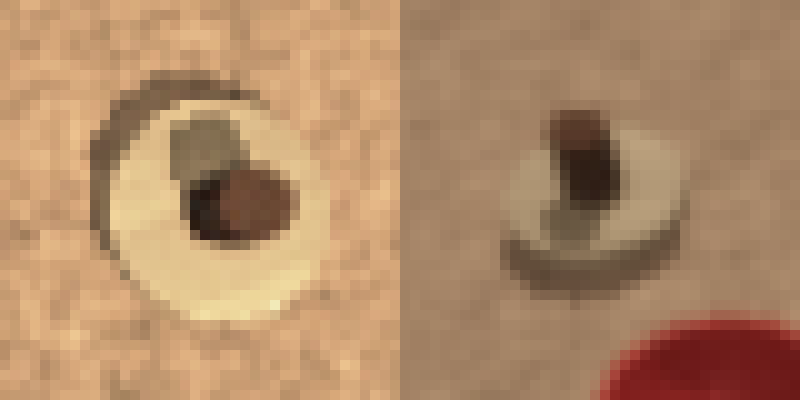

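View pics/v4b.png

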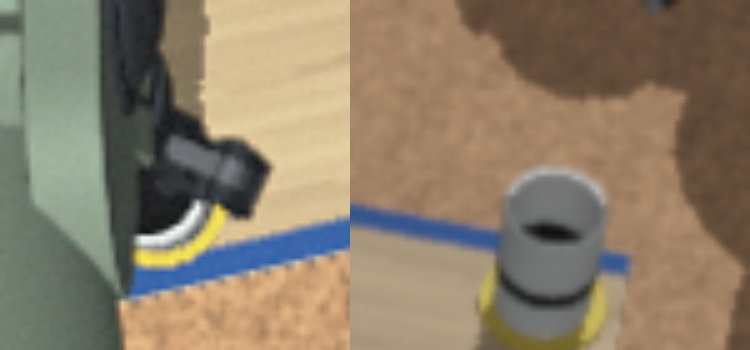

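```bash
python3 go.py 0.482 -0.440 0.14; python3 -c "
from h import *
print(cast('top',[[406.5,200.6]],.015))"
```

```text
t 7.4 p [0.4781 0.1084 0.2567] x [ 0.008  0.001 -1.   ] y [0.374 0.927 0.004] jaw deg 68.0 open 0.999 F [0.8 0.3 0.1] j6 0.46
turn about x 0 then tool shift [ 0.1163 -0.5075  0.2081]
[[ 0.48258698 -0.44197361]]
```

Request:
drive_tool --deltas "60 0 -0.02 0.008 0;110 0 -0.04 0.0165 0;110 0 -0.045 0.0185 0;110 0 -0.045 0.0185 0;110 0 -0.045 0.0185 0;110 0 -0.045 0.0185 0;110 0 -0.045 0.0185 0;110 0 -0.045 0.0185 0;110 0 -0.045 0.0185 0;110 0 -0.045 0.0185 0;110 0 -0.045 0.0185 0;110 0.02 -0.03 0.012 0"

```text
clock: 8.6
position: [0.4785, -0.4313, 0.233]
tool_rot: [0.3, 1.546, -0.305]
ft_force: [0.8, 0.4, -0.6]
opening: 0.569
```

Request:
drive_tool --deltas "110 0.03 -0.0125 0.0051 0;110 0.04 0 0 0;110 0.026 0 0 0;110 0 0 0 0;110 0 0 0 0"

```text
clock: 9.1
position: [0.478, -0.44, 0.1358]
tool_rot: [0.302, 1.551, -0.3]
ft_force: [0.9, -0.7, 1.0]
opening: 0.573
```

```bash
python3 snap.py 5; python3 go.py 0.482 -0.4405 0.018; python3 - <<'E'
import sys; sys.argv=["m","5"]
from m import *
t=I["top"];b=I["scene"]
cv2.imwrite("pics/v5.png",np.hstack([cv2.resize(t[160:230,180:250],None,fx=5,fy=5),cv2.resize(b[110:180,120:190],None,fx=5,fy=5)]))
px=blob(t,*gray,(190,170,240,220),3);print(cv2.boundingRect(px),cyl("top",px,.105,.031,.015))
px=blob(b,*gray,(280,170,325,225),3);print(cv2.boundingRect(px),cyl("scene",px,.105,.031,.015))
E
```

```text
t 9.2 p [ 0.4792 -0.4412  0.138 ] x [ 0.002 -0.002 -1.   ] y [ 0.374  0.927 -0.001] jaw deg 68.0 open 0.569 F [ 0.1 -0.1  0.4] j6 -0.47
turn about x 0 then tool shift [0.12   0.0018 0.002 ]
(197, 185, 25, 25) (array([0.4761418 , 0.10807507]), array([0.47426445, 0.10611267]), np.float64(0.06292342643839602))
(285, 184, 30, 34) (array([0.47268596, 0.10751402]), array([0.47114308, 0.10708013]), np.float64(0.08750608111233228))
```

View pics/v5.png

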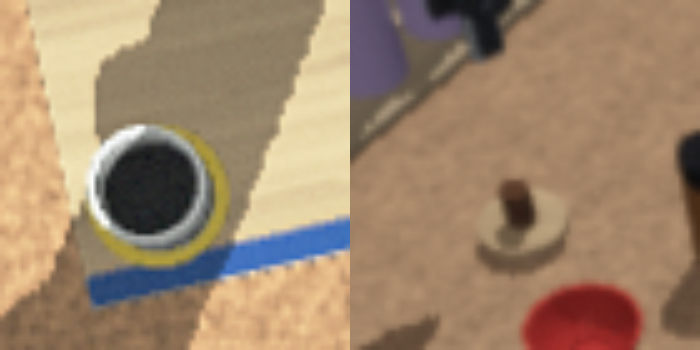

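Request:
drive_tool --deltas "110 0.02 0.0018 0.002 0;110 0.03 0 0 0;110 0.03 0 0 0;110 0.02 0 0 0;110 0.01 0 0 0;110 0.006 0 0 0;110 0.002 0 0 0;110 0 0 0 0" --grip_force 25

```text
clock: 10.0
position: [0.4815, -0.4402, 0.0193]
tool_rot: [0.3, 1.548, -0.302]
ft_force: [0.1, 0.2, 1.0]
opening: 0.574
```

Request:
drive_tool --deltas "200 0 0 0 0;255 0 0 0 0;255 0 0 0 0;255 0 0 0 0;255 0 0 0 0;255 -0.005 0 0 0;255 -0.02 0 0 0;255 -0.03 0 0 0;255 -0.04 0 0 0;255 -0.04 0 0 0;255 -0.03 0 0 0;255 0 0 0 0"

```text
clock: 11.2
position: [0.483, -0.4419, 0.1893]
tool_rot: [0.296, 1.542, -0.305]
ft_force: [0.1, -0.2, 0.0]
opening: -0.003
```

```bash
python3 snap.py 6; python3 go.py 0.476 0.108 0.20; python3 - <<'E'
import cv2,numpy as np
b=cv2.imread("pics/scene6.png");t=cv2.imread("pics/top6.png")
cv2.imwrite("pics/v6.png",np.hstack([cv2.resize(b[50:180,100:230],None,fx=3,fy=3),cv2.resize(t[140:270,350:480],None,fx=3,fy=3)]))
E
```

```text
t 11.3 p [ 0.4811 -0.4398  0.1841] x [ 0.001 -0.001 -1.   ] y [ 0.374  0.927 -0.001] jaw deg 68.0 open -0.001 F [ 0.6  0.1 -0.2] j6 -0.47
turn about x 0 then tool shift [-0.0166  0.5061 -0.2098]
```

View pics/v6.png

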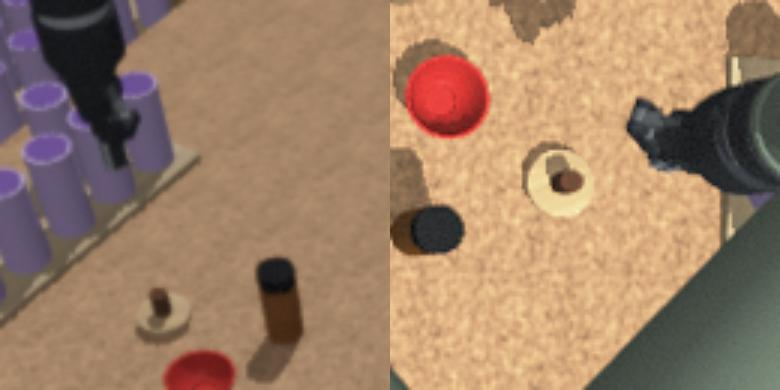

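```bash
python3 - <<'E'
from h import *
for n in("top","scene"):
    c=vision.get_calibration(n);T=np.linalg.inv(c["T"])
    for p in([.481,-.44,.184],[.481,-.44,.3],[.482,-.44,.045]):
        q=T[:3,:3]@p+T[:3,3]; print(n,p,q[0]/q[2]*c["fx"]+c["cx"],q[1]/q[2]*c["fy"]+c["cy"])
print(monitor.sense()["joints"])
E
```

```text
top [0.481, -0.44, 0.184] 430.2254778326221 195.917536385695
top [0.481, -0.44, 0.3] 451.8460525021436 191.28671605226353
top [0.482, -0.44, 0.045] 409.6538869885657 199.95996130991676
scene [0.481, -0.44, 0.184] 142.37189576519492 115.65625064742488
scene [0.481, -0.44, 0.3] 133.21723210569434 84.1136284967743
scene [0.482, -0.44, 0.045] 151.45786460332283 147.75279177323335
[-8.53759377e-01  5.21964074e-01  8.76613560e-02  1.13461528e+00
 -1.23273567e-06 -4.69962534e-01]
```

```bash
python3 go.py; python3 - <<'E'
import cv2,numpy as np
b=cv2.imread("pics/scene6.png");t=cv2.imread("pics/top6.png")
cv2.imwrite("pics/v6.png",np.hstack([cv2.resize(b[70:140,110:180],None,fx=5,fy=5,interpolation=cv2.INTER_CUBIC),cv2.resize(t[155:225,395:465],None,fx=5,fy=5,interpolation=cv2.INTER_CUBIC)]))
E
```

```text
t 11.3 p [ 0.4811 -0.4398  0.1841] x [ 0.001 -0.001 -1.   ] y [ 0.374  0.927 -0.001] jaw deg 68.0 open -0.001 F [ 0.6  0.1 -0.2] j6 -0.47
```

View pics/v6.png

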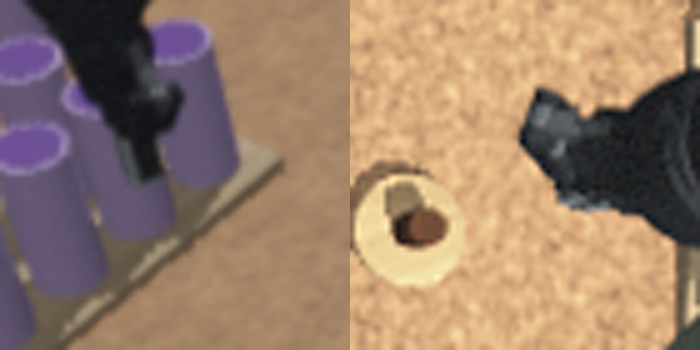

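```bash
python3 - <<'E'
from h import *
def ray(n,px):
    c=vision.get_calibration(n);T=np.array(c["T"]);d=T[:3,:3]@[(px[0]-c["cx"])/c["fx"],(px[1]-c["cy"])/c["fy"],1];return T[:3,3],d/np.linalg.norm(d)
for pt in((432,184),(436,188),(436,180)):
    o1,d1=ray("top",pt);o2,d2=ray("scene",(140,106))
    A=np.c_[d1,-d2];k=np.linalg.lstsq(A,o2-o1,rcond=None)[0];print(o1+k[0]*d1,o2+k[1]*d2)
E
```

```text
[ 0.50283923 -0.41953714  0.24520421] [ 0.50089546 -0.41617892  0.243562  ]
[ 0.4947743  -0.43244022  0.23625578] [ 0.49143149 -0.42662879  0.23339447]
[ 0.51128705 -0.42560602  0.25337595] [ 0.50401572 -0.4127336   0.24691424]
```

Request:
drive_tool --deltas "0 0 0 0 0;0 0 0 0 0;0 0 0 0 0;0 0 0 0 0;0 0 0 0 0"

```text
clock: 11.8
position: [0.4807, -0.4394, 0.1827]
tool_rot: [0.301, 1.55, -0.301]
ft_force: [0.3, -0.2, -0.5]
opening: 0.846
```

```bash
python3 snap.py 7; python3 go.py; python3 - <<'E'
import cv2,numpy as np
b=cv2.imread("pics/scene7.png");t=cv2.imread("pics/top7.png")
cv2.imwrite("pics/v7.png",np.hstack([cv2.resize(b[60:160,100:180],None,fx=5,fy=5,interpolation=cv2.INTER_CUBIC),cv2.resize(t[140:240,395:465],None,fx=5,fy=5,interpolation=cv2.INTER_CUBIC)]))
E
```

```text
t 11.9 p [ 0.4808 -0.4394  0.183 ] x [-0.  0. -1.] y [0.374 0.927 0.   ] jaw deg 68.0 open 0.993 F [ 0.1 -0.6  0.5] j6 -0.47
```

View pics/v7.png

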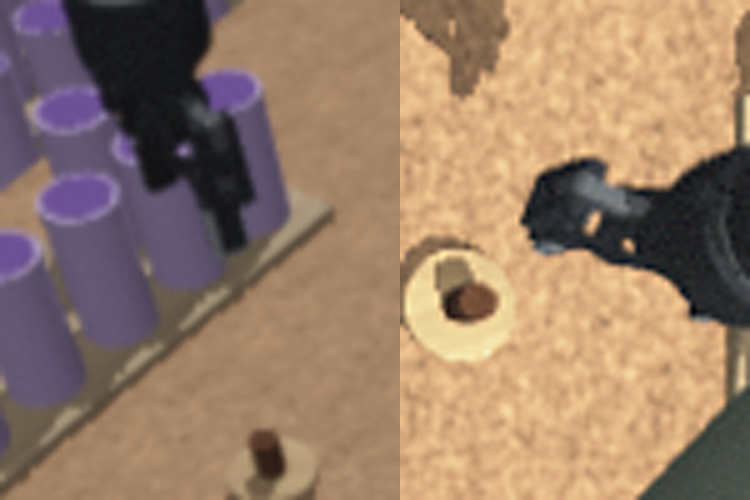

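```bash
python3 - <<'E'
from h import *
def pr(n,p):
    c=vision.get_calibration(n);T=np.linalg.inv(c["T"]);q=T[:3,:3]@p+T[:3,3];return (q[0]/q[2]*c["fx"]+c["cx"],q[1]/q[2]*c["fy"]+c["cy"])
R=np.array([.374,.927,0])
for z in(.0625,.07,.08,.1):
  for s in(-1,1): print(z,s,pr("scene",np.array([.4768,.1077,z])+s*.033*R))
for z in(.183,.2,.22,.24):
  for s in(-1,1): print(z,s,pr("scene",np.array([.4808,-.4394,z])+s*.045*R),pr("top",np.array([.4808,-.4394,z])+s*.045*R))
E
```

```text
0.0625 -1 (np.float64(290.8606034055533), np.float64(194.71512544947402))
0.0625 1 (np.float64(306.37828713279254), np.float64(207.81992639872288))
0.07 -1 (np.float64(291.064712769504), np.float64(193.16743896310544))
0.07 1 (np.float64(306.67124680967993), np.float64(206.29836421854696))
0.08 -1 (np.float64(291.3401860961928), np.float64(191.07862570721653))
0.08 1 (np.float64(307.0667724922738), np.float64(204.2440988455194))
0.1 -1 (np.float64(291.90284449656093), np.float64(186.8121933111902))
0.1 1 (np.float64(307.87512825188276), np.float64(200.0456932321042))
0.183 -1 (np.float64(135.51937764088956), np.float64(109.09270731160171)) (np.float64(446.92982065835866), np.float64(203.27128467677161))
0.183 1 (np.float64(150.0160109872989), np.float64(123.01469196477632)) (np.float64(412.7408195786639), np.float64(188.80250462316394))
0.2 -1 (np.float64(134.21348873018104), np.float64(104.78494900605564)) (np.float64(450.071418701203), np.float64(202.77040672821184))
0.2 1 (np.float64(148.8305386067136), np.float64(118.70870926949088)) (np.float64(415.3388792244575), np.float64(188.07552169894345))
0.22 -1 (np.float64(132.6390394298852), np.float64(99.59128590470416)) (np.float64(453.89637919849906), np.float64(202.1605774817328))
0.22 1 (np.float64(147.39996191292406), np.float64(113.51243596222486)) (np.float64(418.5018377730939), np.float64(187.19047009568305))
0.24 -1 (np.float64(131.0217949999862), np.float64(94.25645377015749)) (np.float64(457.868397261578), np.float64(201.52730224029673))
0.24 1 (np.float64(145.92900979746406), np.float64(108.16950730484288)) (np.float64(421.786131569078), np.float64(186.27146674960156))
```

```bash
python3 - <<'E'
import cv2,numpy as np
b=cv2.imread("pics/scene3.png");c=cv2.imread("pics/scene2.png")
cv2.imwrite("pics/v8.png",np.hstack([cv2.resize(x,None,fx=9,fy=9,interpolation=cv2.INTER_CUBIC) for x in(np.clip(b[170:225,280:322].astype(int)*2,0,255).astype(np.uint8),np.clip(c[145:200,280:322].astype(int)*2,0,255).astype(np.uint8))]))
E
```

```text
(no output)
```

View pics/v8.png

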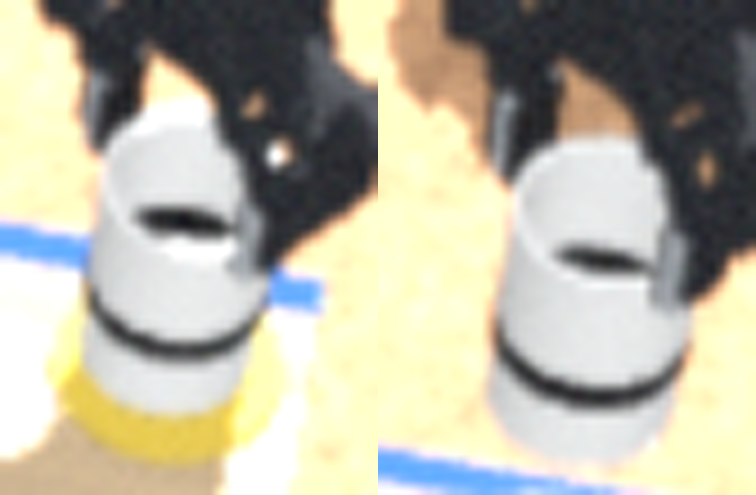

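The grip missed the lid. Both views put the finger ends about 30 mm above the reported TCP height, and the tumbler was in fact held near its rim. Lateral positions agree, so I go lower and feel for the lid's disc.

Request:
drive_tool --deltas "110 0.02 0.0005 0.0015 0;110 0.035 0 0 0;110 0.045 0 0 0;110 0.035 0 0 0;110 0.018 0 0 0;110 0.01 0 0 0;110 0 0 0 0;110 0 0 0 0"

```text
clock: 12.7
position: [0.483, -0.4403, 0.0213]
tool_rot: [0.3, 1.548, -0.302]
ft_force: [0.5, 0.2, -0.2]
opening: 0.568
```

```bash
python3 snap.py 8; python3 go.py 0.482 -0.4405 0; python3 - <<'E'
import cv2,numpy as np
b=cv2.imread("pics/scene8.png");t=cv2.imread("pics/top8.png")
cv2.imwrite("pics/v9.png",np.hstack([cv2.resize(b[110:180,115:185],None,fx=5,fy=5,interpolation=cv2.INTER_CUBIC),cv2.resize(t[165:235,380:450],None,fx=5,fy=5,interpolation=cv2.INTER_CUBIC)]))
E
```

```text
t 12.8 p [ 0.4834 -0.4407  0.0219] x [ 0.002 -0.002 -1.   ] y [ 0.374  0.927 -0.001] jaw deg 68.0 open 0.571 F [-0.2  0.1  0.5] j6 -0.47
turn about x 0 then tool shift [ 0.0219 -0.0003 -0.0014]
```

View pics/v9.png

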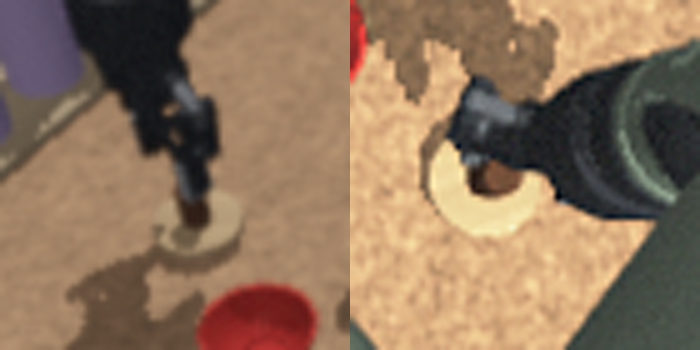

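```bash
python3 - <<'E'
from h import *
def pr(n,p):
    c=vision.get_calibration(n);T=np.linalg.inv(c["T"]);q=T[:3,:3]@p+T[:3,3];return (round(q[0]/q[2]*c["fx"]+c["cx"],1),round(q[1]/q[2]*c["fy"]+c["cy"],1))
R=np.array([.374,.927,0]);Z=np.array([.927,-.374,0])
for z in(.022,.04,.05,.06,.08):
  for s in(-1,1): print(z,s,[(pr(n,np.array([.4834,-.4407,z])+s*.026*R)) for n in("scene","top")])
for w in(-.011,.011): print(w,[(pr(n,np.array([.4834,-.4407,.055])+.026*R+w*Z)) for n in("scene","top")])
E
```

```text
0.022 -1 [(np.float64(148.6), np.float64(148.8)), (np.float64(415.5), np.float64(203.8))]
0.022 1 [(np.float64(156.4), np.float64(156.7)), (np.float64(398.3), np.float64(196.5))]
0.04 -1 [(np.float64(147.5), np.float64(145.0)), (np.float64(418.0), np.float64(203.3))]
0.04 1 [(np.float64(155.3), np.float64(153.0)), (np.float64(400.5), np.float64(195.9))]
0.05 -1 [(np.float64(146.8), np.float64(142.9)), (np.float64(419.4), np.float64(203.0))]
0.05 1 [(np.float64(154.7), np.float64(150.9)), (np.float64(401.8), np.float64(195.6))]
0.06 -1 [(np.float64(146.2), np.float64(140.8)), (np.float64(420.8), np.float64(202.8))]
0.06 1 [(np.float64(154.1), np.float64(148.8)), (np.float64(403.0), np.float64(195.3))]
0.08 -1 [(np.float64(144.9), np.float64(136.5)), (np.float64(423.7), np.float64(202.2))]
0.08 1 [(np.float64(152.9), np.float64(144.5)), (np.float64(405.6), np.float64(194.6))]
-0.011 [(np.float64(157.2), np.float64(148.4)), (np.float64(401.0), np.float64(199.1))]
0.011 [(np.float64(151.6), np.float64(151.3)), (np.float64(403.8), np.float64(191.7))]
```

Request:
drive_tool --deltas "110 0.01 0 -0.0013 0;110 0.008 0 0 0;110 0.005 0 0 0;110 0.003 0 0 0;110 0 0 0 0"

```text
clock: 13.3
position: [0.4808, -0.4386, -0.0066]
tool_rot: [0.302, 1.551, -0.3]
ft_force: [0.2, 0.2, 0.2]
opening: 0.566
```

Request:
drive_tool --deltas "110 0.003 0 0 0;110 0.002 0 0 0;110 0 0 0 0"

```text
clock: 13.6
position: [0.4811, -0.4389, -0.0111]
tool_rot: [0.301, 1.55, -0.301]
ft_force: [0.0, -0.3, 0.7]
opening: 0.566
```

Request:
drive_tool --deltas "180 0 0 0 0;255 0 0 0 0;255 0 0 0 0;255 0 0 0 0;255 0 0 0 0"

```text
clock: 14.1
position: [0.4813, -0.4393, -0.0106]
tool_rot: [0.301, 1.549, -0.301]
ft_force: [-0.0, -0.3, 0.5]
opening: 0.238
```

Request:
drive_tool --deltas "255 -0.005 0 0 0;255 -0.02 0 0 0;255 -0.035 0 0 0;255 -0.045 0 0 0;255 -0.045 0 0 0;255 -0.035 0 0 0;255 -0.02 0 0 0;255 -0.005 0 0 0;255 0 0 0 0;255 0 0 0 0"

```text
clock: 15.1
position: [0.4805, -0.4383, 0.1974]
tool_rot: [0.303, 1.552, -0.3]
ft_force: [-0.4, -0.1, -0.1]
opening: 0.241
```

```bash
python3 snap.py 9; python3 go.py 0.4758 0.1082 0.13; python3 - <<'E'
import cv2,numpy as np
b=cv2.imread("pics/scene9.png");t=cv2.imread("pics/top9.png")
cv2.imwrite("pics/v10.png",np.hstack([cv2.resize(b[70:170,100:200],None,fx=4,fy=4,interpolation=cv2.INTER_CUBIC),cv2.resize(t[135:235,370:470],None,fx=4,fy=4,interpolation=cv2.INTER_CUBIC)]))
E
```

```text
t 15.2 p [ 0.4804 -0.4382  0.1971] x [-0.002  0.003 -1.   ] y [0.374 0.927 0.002] jaw deg 68.0 open 0.249 F [-0.   0.6 -0. ] j6 -0.47
turn about x 0 then tool shift [ 0.0685  0.5048 -0.2087]
```

View pics/v10.png

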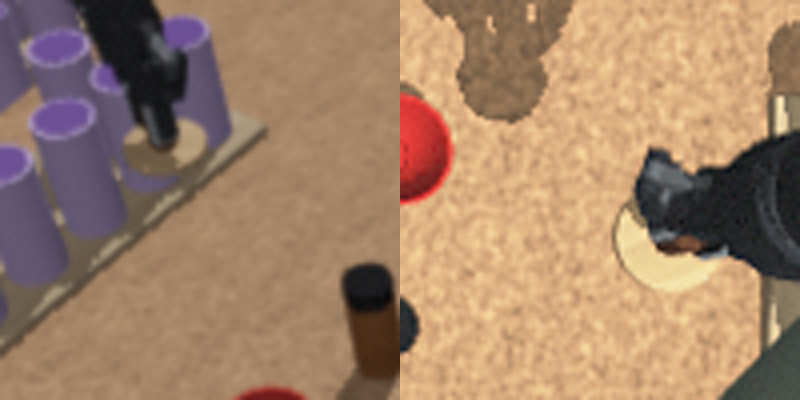

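```bash
python3 - <<'E'
from h import *
t=cv2.imread("pics/top9.png")
px=blob(t,[[17,50,150]],[[26,115,255]],(418,180,456,212),3);print(cv2.boundingRect(px),len(px))
P=cast("top",px,.223)
# circle points: hull left/bottom arc
from scipy.optimize import least_squares
for z in(.220,.223,.226):
    P=cast("top",px,z);c0=P.mean(0)
    sel=px[:,1]>196
    sel|=px[:,0]<428
    Q=P[sel];r=least_squares(lambda c:np.hypot(*(Q-c).T)-.0325+.0012,c0,loss="soft_l1",f_scale=.001);print(z,r.x,r.cost,len(Q), np.abs(r.fun).mean())
b=cv2.imread("pics/scene9.png")
for x,y in((150/4+100,70+150/4),): print(cv2.cvtColor(b,cv2.COLOR_BGR2HSV)[int(y),int(x)])
E
```

```text
(418, 187, 35, 25) 113
0.22 [ 0.47858845 -0.43767034] 0.0006800649172135097 103 0.007439653234373801
0.223 [ 0.47841564 -0.43645295] 0.000677380055746818 103 0.0074147366694727445
0.226 [ 0.47824324 -0.43523837] 0.0006747219740454856 103 0.007389766296265622
[ 16  98 104]
```

```bash
python3 - <<'E'
from h import *
print(cast("top",[[436.75,193.25]],.223), cast("scene",[[100+166/4-.5,70+146/4-.5]],.223))
t=cv2.imread("pics/top9.png")
x=np.clip(cv2.resize(t[172:216,418:458],None,fx=14,fy=14,interpolation=cv2.INTER_CUBIC),0,255)
cv2.imwrite("pics/v11.png",x[:600])
E
```

```text
[[ 0.48388686 -0.43956047]] [[ 0.48032578 -0.43459725]]
```

View pics/v11.png

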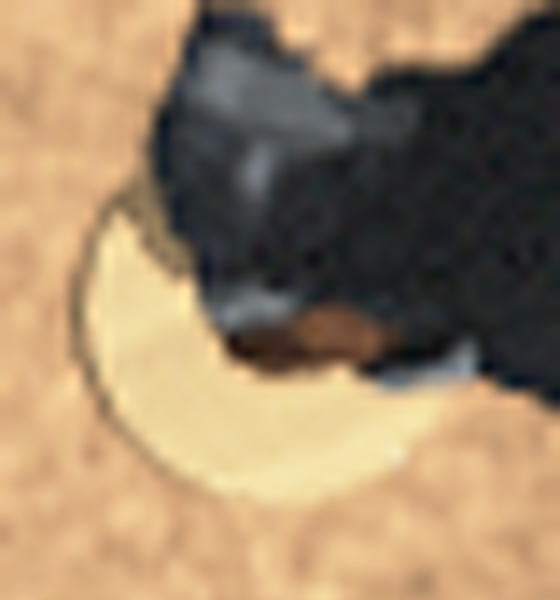

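```bash
python3 go.py 0.4742 0.1088 0.15
```

```text
t 15.2 p [ 0.4804 -0.4382  0.1971] x [-0.002  0.003 -1.   ] y [0.374 0.927 0.002] jaw deg 68.0 open 0.249 F [-0.   0.6 -0. ] j6 -0.47
turn about x 0 then tool shift [ 0.0485  0.5048 -0.2104]
```

Request:
drive_tool --deltas "255 0 0.0100 -0.0042 0;255 0 0.0250 -0.0104 0;255 0 0.0400 -0.0167 0;255 0 0.0450 -0.0187 0;255 0 0.0450 -0.0187 0;255 0 0.0450 -0.0188 0;255 0 0.0450 -0.0188 0;255 0 0.0450 -0.0188 0;255 0 0.0450 -0.0188 0;255 0 0.0450 -0.0188 0;255 0 0.0450 -0.0188 0;255 0 0.0400 -0.0166 0"

```text
clock: 16.4
position: [0.4739, 0.0782, 0.1988]
tool_rot: [0.301, 1.551, -0.3]
ft_force: [1.7, 0.4, -1.6]
opening: 0.245
```

Request:
drive_tool --deltas "255 0 0.02 -0.0084 0;255 0.01 0.0098 -0.004 0;255 0.02 0 0 0;255 0.018 0 0 0;255 0 0 0 0;255 0 0 0 0;255 0 0 0 0"

```text
clock: 17.1
position: [0.4755, 0.1074, 0.1518]
tool_rot: [0.302, 1.549, -0.302]
ft_force: [0.2, -1.7, -0.0]
opening: 0.244
```

```bash
python3 snap.py 10; python3 go.py 0.4742 0.1088 0.0864; python3 - <<'E'
import cv2,numpy as np
b=cv2.imread("pics/scene10.png");t=cv2.imread("pics/top10.png")
cv2.imwrite("pics/v12.png",np.hstack([cv2.resize(b[130:230,250:350],None,fx=4,fy=4,interpolation=cv2.INTER_CUBIC),cv2.resize(t[145:245,170:270],None,fx=4,fy=4,interpolation=cv2.INTER_CUBIC)]))
E
```

```text
t 17.2 p [0.4757 0.1075 0.152 ] x [ 0.002  0.    -1.   ] y [0.375 0.927 0.001] jaw deg 68.0 open 0.243 F [ 1.7 -0.6 -0.2] j6 0.46
turn about x 0 then tool shift [ 0.0656  0.0005 -0.002 ]
```

View pics/v12.png

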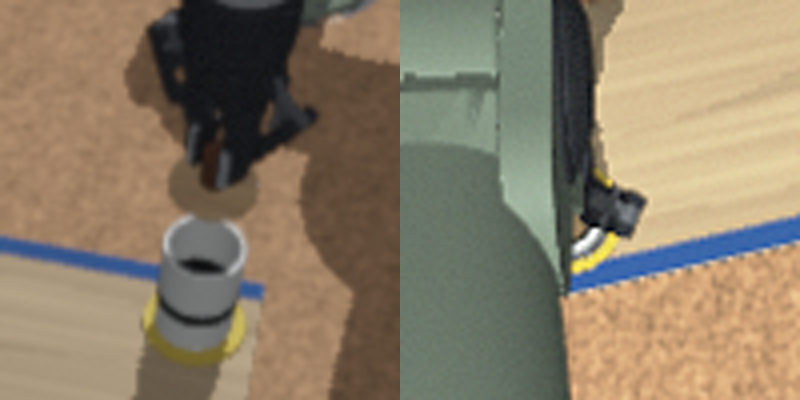

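```bash
python3 - <<'E'
from h import *
p=lambda x,y:[[250+x/4-.4,130+y/4-.4]]
print("disc",cast("scene",p(213,188),.176),"rim",cast("scene",p(204,249),.105))
E
```

```text
disc [[0.47825144 0.10918275]] rim [[0.4744913  0.10879986]]
```

Request:
drive_tool --deltas "255 0.015 0.0005 -0.003 0;255 0.02 0 0 0;255 0.01 0 0 0;255 0.005 0 0 0;255 0.002 0 0 0;255 0 0 0 0;255 0 0 0 0"

```text
clock: 17.9
position: [0.473, 0.1094, 0.0998]
tool_rot: [0.301, 1.549, -0.301]
ft_force: [-0.1, 0.5, 0.4]
opening: 0.242
```

Request:
drive_tool --deltas "255 0.003 0 0 0;255 0.003 0 0 0;255 0.002 0 0 0;255 0.001 0 0 0;255 0 0 0 0"

```text
clock: 18.4
position: [0.4722, 0.1094, 0.09]
tool_rot: [0.301, 1.55, -0.301]
ft_force: [0.7, 0.3, -1.2]
opening: 0.247
```

```bash
python3 snap.py 11; python3 go.py 0.4742 0.1088 0.0864; python3 - <<'E'
import cv2,numpy as np
b=cv2.imread("pics/scene11.png");t=cv2.imread("pics/top11.png")
cv2.imwrite("pics/v13.png",np.hstack([cv2.resize(b[150:220,265:335],None,fx=5,fy=5,interpolation=cv2.INTER_CUBIC),cv2.resize(t[160:230,170:240],None,fx=5,fy=5,interpolation=cv2.INTER_CUBIC)]))
E
```

```text
t 18.5 p [0.4724 0.1094 0.0902] x [-0.  0. -1.] y [ 0.374  0.927 -0.   ] jaw deg 68.0 open 0.247 F [ 0.2  0.2 -1.3] j6 0.46
turn about x 0 then tool shift [0.0038 0.0001 0.0019]
```

View pics/v13.png

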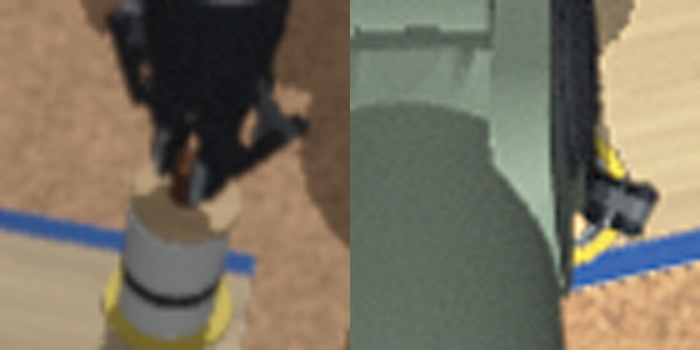

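Request:
drive_tool --deltas "255 0.001 0 0.001 0;255 0.001 0 0 0;255 0.001 0 0 0;255 0 0 0 0"

```text
clock: 18.9
position: [0.4732, 0.109, 0.087]
tool_rot: [0.301, 1.55, -0.301]
ft_force: [-0.5, -0.2, 0.1]
opening: 0.247
```

Request:
drive_tool --deltas "255 0.001 0 0 0;255 0.0005 0 0 0;255 0 0 0 0"

```text
clock: 19.2
position: [0.4738, 0.1091, 0.0863]
tool_rot: [0.301, 1.549, -0.301]
ft_force: [-1.6, 0.0, 4.3]
opening: 0.243
```

Request:
drive_tool --deltas "180 -0.0005 0 0 0;150 0 0 0 0;110 0 0 0 0;110 0 0 0 0;110 -0.01 0 0 0;110 -0.03 0 0 0;110 -0.04 0 0 0;110 -0.04 0 0 0;0 -0.03 0 0 0;0 0 0 0 0"

```text
clock: 20.2
position: [0.4763, 0.1093, 0.2414]
tool_rot: [0.302, 1.541, -0.299]
ft_force: [-0.0, 0.7, -1.1]
opening: 0.885
```

```bash
python3 snap.py 12; python3 go.py 0.4747 0.4405 0.2; python3 - <<'E'
import cv2,numpy as np
b=cv2.imread("pics/scene12.png");t=cv2.imread("pics/top12.png")
cv2.imwrite("pics/v14.png",np.hstack([cv2.resize(b[150:240,265:335],None,fx=5,fy=5,interpolation=cv2.INTER_CUBIC),cv2.resize(t[140:230,170:240],None,fx=5,fy=5,interpolation=cv2.INTER_CUBIC)]))
E
```

```text
t 20.3 p [0.4738 0.109  0.2371] x [ 0.002  0.    -1.   ] y [0.374 0.927 0.001] jaw deg 68.0 open 0.997 F [-0.6  0.6 -0.5] j6 0.46
turn about x 0 then tool shift [ 0.0372  0.3076 -0.1233]
```

View pics/v14.png

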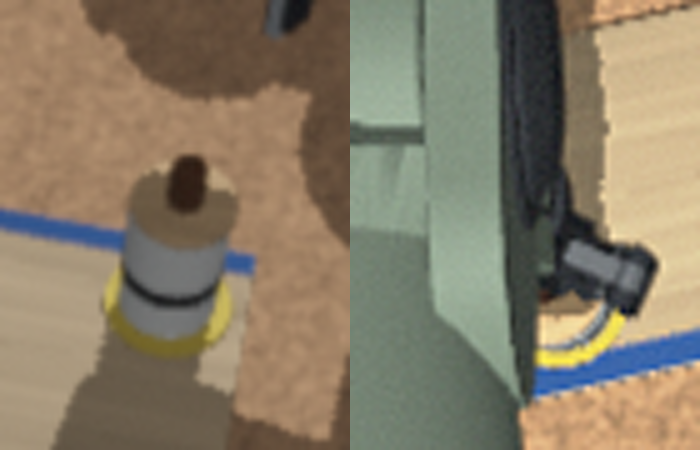

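Request:
drive_tool --deltas "0 0 0.015 -0.006 0;0 0 0.033 -0.0132 0;0 0 0.04 -0.016 0;0 0 0.045 -0.018 0;0 0 0.045 -0.018 0;0 0 0.045 -0.018 0;0 0 0.04 -0.016 0;0 0.02 0.03 -0.012 0;0 0.03 0.015 -0.006 0;0 0.03 0 0 0;0 0 0 0 0;0 0 0 0 0"

```text
clock: 21.5
position: [0.4734, 0.4398, 0.1551]
tool_rot: [0.299, 1.552, -0.303]
ft_force: [-0.0, 2.0, 1.1]
opening: 1.001
```

```bash
python3 snap.py 13; python3 go.py 0.4748 0.4408 0.022;  python3 - <<'E'
import cv2,numpy as np
b=cv2.imread("pics/scene13.png");t=cv2.imread("pics/top13.png")
cv2.imwrite("pics/v15.png",np.hstack([cv2.resize(b[180:290,360:450],None,fx=4,fy=4,interpolation=cv2.INTER_CUBIC),cv2.resize(t[130:240,40:250],None,fx=2,fy=4)]))
import sys; sys.argv=["m","13"]
from m import *
px=blob(b,*purple,(390,215,435,275),3); print(cv2.boundingRect(px),cyl("scene",px,.115,.029))
E
```

```text
t 21.6 p [0.4752 0.4408 0.1576] x [ 0.001  0.001 -1.   ] y [0.375 0.927 0.001] jaw deg 68.0 open 1.0 F [-0.7  0.4  0.2] j6 1.02
turn about x 0 then tool shift [ 0.1356 -0.0003 -0.0005]
(395, 225, 33, 39) (array([0.47309488, 0.44190643]), array([0.47113628, 0.44232754]), np.float64(0.056699542351420336))
```

View pics/v15.png

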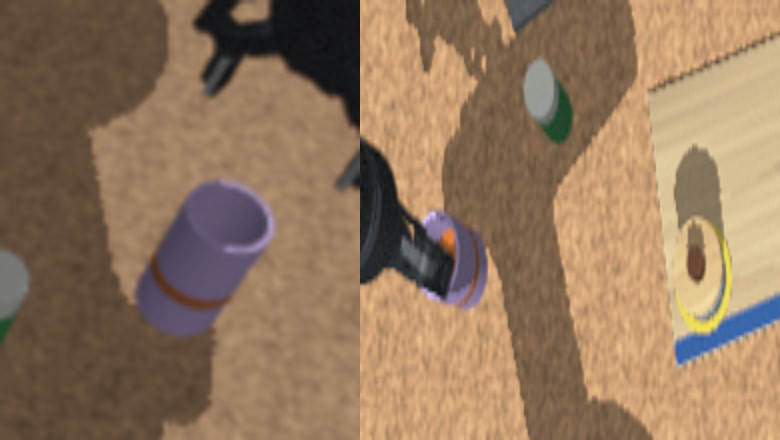

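Request:
drive_tool --deltas "0 0.015 0 0 0;0 0.03 0 0 0;0 0.035 0 0 0;0 0.03 0 0 0;0 0.017 0 0 0;0 0.0085 0 0 0;0 0 0 0 0;100 0 0 0 0;255 0 0 0 0;255 0 0 0 0;255 0 0 0 0;255 0 0 0 0" --grip_force 30

```text
clock: 22.8
position: [0.4755, 0.4409, 0.0228]
tool_rot: [0.302, 1.547, -0.3]
ft_force: [-0.4, -2.5, 4.9]
opening: 0.676
```

Request:
drive_tool --deltas "255 0 0 0 0;255 -0.005 0 0 0;255 -0.02 0 0 0;255 -0.035 0 0 0;255 -0.045 0 0 0;255 -0.045 0 0 0;255 -0.035 0 0 0;255 -0.015 0 0 0;255 0 0 0 0;255 0 0 0 0"

```text
clock: 23.8
position: [0.4742, 0.4406, 0.2204]
tool_rot: [0.301, 1.55, -0.301]
ft_force: [-0.8, 0.1, -1.9]
opening: 0.673
```

```bash
python3 snap.py 14; python3 go.py 0.5268 -0.0954 0.2;  python3 - <<'E'
import cv2,numpy as np
b=cv2.imread("pics/scene14.png");t=cv2.imread("pics/top14.png")
cv2.imwrite("pics/v16.png",np.hstack([cv2.resize(b[130:270,360:460],None,fx=4,fy=4,interpolation=cv2.INTER_CUBIC)]))
E
```

```text
t 23.9 p [0.4735 0.4401 0.2189] x [-0.002 -0.002 -1.   ] y [ 0.374  0.927 -0.003] jaw deg 68.0 open 0.673 F [-0.   0.1 -0.4] j6 1.02
turn about x 0 then tool shift [ 0.0197 -0.4766  0.2499]
```

View pics/v16.png

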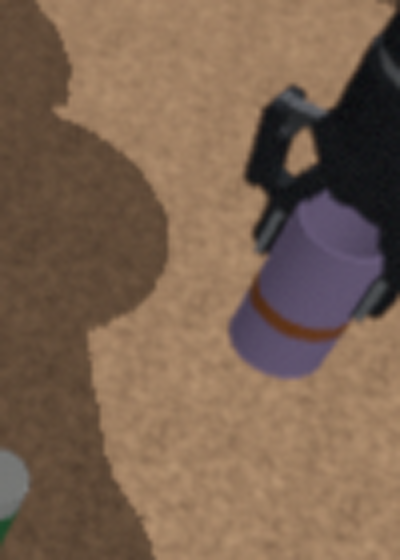

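Request:
drive_tool --deltas "255 0 -0.0100 0.0052 0;255 0 -0.0250 0.0131 0;255 0 -0.0350 0.0184 0;255 0 -0.0400 0.0210 0;255 0 -0.0420 0.0220 0;255 0 -0.0420 0.0220 0;255 0 -0.0420 0.0220 0;255 0 -0.0420 0.0220 0;255 0 -0.0420 0.0220 0;255 0 -0.0420 0.0220 0;255 0 -0.0400 0.0210 0;255 0 -0.0350 0.0184 0"

```text
clock: 25.1
position: [0.5221, -0.053, 0.2198]
tool_rot: [0.302, 1.551, -0.303]
ft_force: [0.9, 0.9, -0.8]
opening: 0.669
```

Request:
drive_tool --deltas "255 0 -0.0250 0.0131 0;255 0 -0.0146 0.0077 0;255 0.03 0 0 0;255 0.04 0 0 0;255 0.03 0 0 0;255 0.02 0 0 0;255 0 0 0 0;255 0 0 0 0;255 0 0 0 0"

```text
clock: 26.0
position: [0.5287, -0.0949, 0.102]
tool_rot: [0.301, 1.548, -0.301]
ft_force: [0.3, -0.1, -1.5]
opening: 0.67
```

```bash
python3 go.py 0.5268 -0.0954 0.05; python3 snap.py 15;python3 - <<'E'
import cv2,numpy as np
b=cv2.imread("pics/scene15.png");t=cv2.imread("pics/top15.png")
cv2.imwrite("pics/v17.png",np.hstack([cv2.resize(b[130:230,200:290],None,fx=4,fy=4,interpolation=cv2.INTER_CUBIC),cv2.resize(t[130:230,230:330],None,fx=4,fy=4)]))
import sys; sys.argv=["m","15"]
from m import *
px=blob(b,*purple,(205,150,260,215),3); print(cv2.boundingRect(px),cyl("scene",px,.115+.076,.029,.076))
E
```

```text
t 26.0 p [ 0.5287 -0.0949  0.102 ] x [ 0.002 -0.001 -1.   ] y [0.374 0.927 0.   ] jaw deg 68.0 open 0.67 F [ 0.3 -0.1 -1.5] j6 0.07
turn about x 0 then tool shift [ 0.052  -0.0012 -0.0017]
(220, 150, 24, 46) (array([ 0.51594322, -0.09739163]), array([ 0.529983  , -0.08855426]), np.float64(0.06460454153037028))
```

View pics/v17.png

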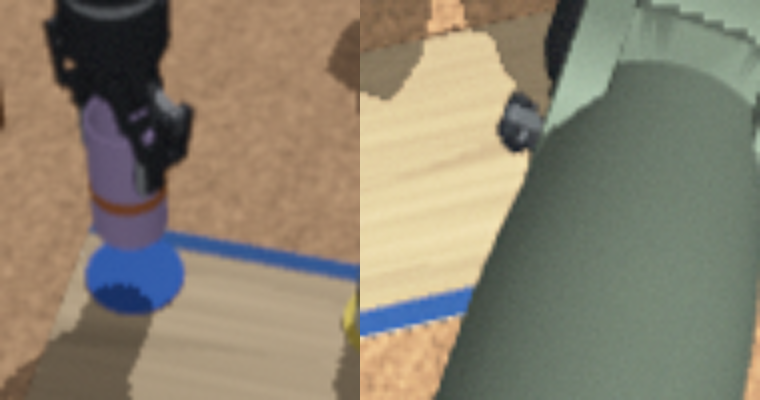

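Request:
drive_tool --deltas "255 0.02 -0.0012 -0.0017 0;255 0.02 0 0 0;255 0.01 0 0 0;255 0.006 0 0 0;255 0.003 0 0 0;255 0 0 0 0;255 0 0 0 0"

```text
clock: 26.8
position: [0.5263, -0.0954, 0.0423]
tool_rot: [0.301, 1.549, -0.301]
ft_force: [-0.1, 0.2, -2.4]
opening: 0.674
```

```bash
python3 go.py 0.5268 -0.0954 0.038
```

```text
t 26.8 p [ 0.5263 -0.0954  0.0423] x [ 0.001 -0.    -1.   ] y [0.374 0.927 0.   ] jaw deg 68.0 open 0.674 F [-0.1  0.2 -2.4] j6 0.07
turn about x 0 then tool shift [0.0043 0.0002 0.0005]
```

Request:
drive_tool --deltas "255 0.001 0 0 0;255 0.001 0 0 0;255 0.001 0 0 0;255 0 0 0 0"

```text
clock: 27.2
position: [0.5256, -0.0952, 0.0386]
tool_rot: [0.301, 1.55, -0.301]
ft_force: [-0.2, -0.4, -1.7]
opening: 0.669
```

Request:
drive_tool --deltas "255 0.0007 0 0 0;255 0.0007 0 0 0;255 0 0 0 0"

```text
clock: 27.5
position: [0.5258, -0.0953, 0.0378]
tool_rot: [0.301, 1.549, -0.301]
ft_force: [-1.1, 1.2, 4.4]
opening: 0.673
```

Request:
drive_tool --deltas "65 -0.0003 0 0 0;50 0 0 0 0;30 0 0 0 0;0 0 0 0 0;0 0 0 0 0;0 -0.02 0 0 0;0 -0.04 0 0 0;0 -0.045 0 0 0;0 -0.045 0 0 0;0 -0.03 0 0 0;0 0 0 0 0"

```text
clock: 28.6
position: [0.5287, -0.0962, 0.2225]
tool_rot: [0.3, 1.541, -0.301]
ft_force: [0.6, 0.3, 0.4]
opening: 1.002
```

```bash
python3 go.py 0.4325 -0.3035 0.16
```

```text
t 28.6 p [ 0.5287 -0.0962  0.2225] x [ 0.008 -0.003 -1.   ] y [0.374 0.927 0.001] jaw deg 68.0 open 1.002 F [0.6 0.3 0.4] j6 0.07
turn about x 0 then tool shift [ 0.0623 -0.2283 -0.0121]
```

Request:
drive_tool --deltas "30 0 0 0 0.135;30 0 0 0 0.135;30 0 0 0 0.135;30 0 0 0 0.135;30 0 0 0 0.135;30 0 0 0 0.135;30 0 0 0 0.135;30 0 0 0 0;30 0 0 0 0"

```text
clock: 29.5
position: [0.5253, -0.0951, 0.2168]
tool_rot: [1.027, 1.316, -1.028]
ft_force: [-0.1, -1.0, -0.0]
opening: 0.88
```

```bash
python3 go.py 0.4328 -0.303 0.16
```

```text
t 29.5 p [ 0.5253 -0.0951  0.2168] x [-0.001  0.    -1.   ] y [ 0.97   0.242 -0.001] jaw deg 14.0 open 0.88 F [-0.1 -1.  -0. ] j6 1.01
turn about x 0 then tool shift [ 0.0568 -0.14    0.1793]
```

Request:
drive_tool --deltas "30 0 -0.01 0.0128 0;30 0 -0.02 0.0256 0;30 0 -0.025 0.032 0;30 0 -0.025 0.032 0;30 0 -0.025 0.032 0;30 0.01 -0.02 0.0256 0;30 0.022 -0.01 0.0128 0;30 0.025 -0.005 0.0065 0;30 0 0 0 0;30 0 0 0 0;30 0 0 0 0"

```text
clock: 30.6
position: [0.4335, -0.3028, 0.1617]
tool_rot: [1.028, 1.313, -1.028]
ft_force: [0.2, -0.7, 1.0]
opening: 0.881
```

```bash
python3 snap.py 16; python3 go.py 0.4328 -0.303 0.012;python3 - <<'E'
import cv2,numpy as np
import sys; sys.argv=["m","16"]
from m import *
b=I["scene"];t=I["top"]
cv2.imwrite("pics/v18.png",np.hstack([cv2.resize(b[100:200,150:250],None,fx=4,fy=4,interpolation=cv2.INTER_CUBIC),cv2.resize(t[150:250,210:310],None,fx=4,fy=4)]))
px=blob(b,*purple,(205,150,260,220),3); print(cv2.boundingRect(px),cyl("scene",px,.130,.029,.015))
px=blob(t,*purple,(260,160,306,200),3); print(cv2.boundingRect(px),cyl("top",px,.130,.029,.015))
px=blob(b,*amber,(178,130,206,172),3); print(cv2.boundingRect(px),cyl("scene",px,.1,.022,0))
E
```

```text
t 30.7 p [ 0.4338 -0.3029  0.1619] x [ 0.002 -0.001 -1.   ] y [0.97  0.241 0.001] jaw deg 14.0 open 0.882 F [ 0.8 -0.2 -0.6] j6 0.58
turn about x 0 then tool shift [ 0.1499 -0.0012 -0.0004]
(222, 167, 26, 38) (array([ 0.52156699, -0.0885691 ]), array([ 0.51986188, -0.08962027]), np.float64(0.07463445581322663))
(274, 167, 25, 26) (array([ 0.5273167 , -0.09337602]), array([ 0.5272458 , -0.09332908]), np.float64(0.06512399393230106))
(186, 136, 15, 29) (array([ 0.43251145, -0.30003938]), array([ 0.42671797, -0.30488289]), np.float64(0.040913904299777905))
```

View pics/v18.png

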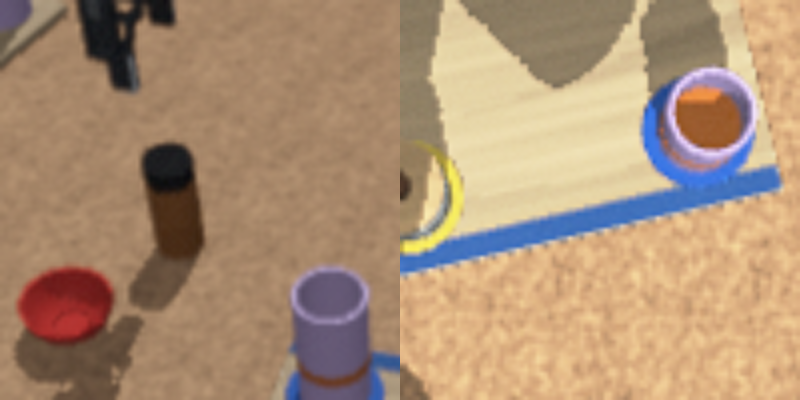

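```bash
python3 - <<'E'
from h import *
t=cv2.imread("pics/top16.png")
x=cv2.resize(t[155:205,262:308],None,fx=12,fy=12,interpolation=cv2.INTER_CUBIC);cv2.imwrite("pics/v19.png",x)
print(cast("top",[[286.9,179.1]],.130))
px=blob(t,[[122,20,60]],[[150,255,255]],(265,160,306,200));print(cv2.boundingRect(px),cyl("top",px,.130,.029,.015))
E
```

```text
[[ 0.52124173 -0.09351794]]
(275, 167, 24, 24) (array([ 0.52598017, -0.09536671]), array([ 0.53248113, -0.09973529]), np.float64(0.059771811542344254))
```

View pics/v19.png

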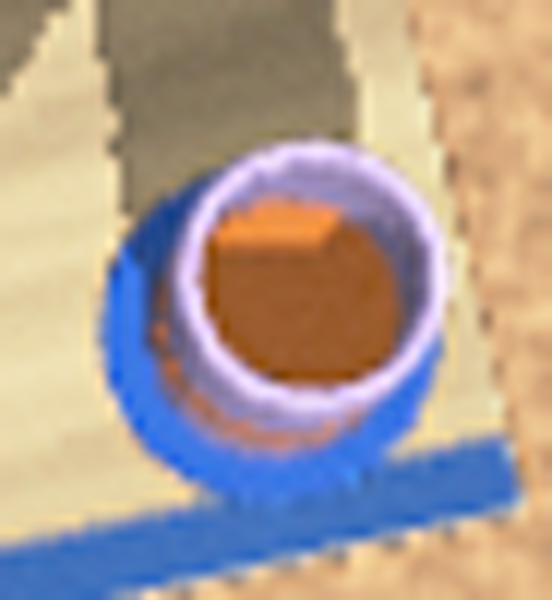

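Request:
drive_tool --deltas "30 0.025 -0.0012 0 0;30 0.04 0 0 0;30 0.04 0 0 0;30 0.025 0 0 0;30 0.014 0 0 0;30 0.006 0 0 0;30 0 0 0 0;140 0 0 0 0;255 0 0 0 0;255 0 0 0 0;255 0 0 0 0;255 0 0 0 0" --grip_force 30

```text
clock: 31.9
position: [0.4321, -0.3041, 0.0118]
tool_rot: [1.028, 1.312, -1.03]
ft_force: [-1.3, -0.1, 6.3]
opening: 0.509
```

Request:
drive_tool --deltas "255 -0.005 0 0 0;255 -0.02 0 0 0;255 -0.04 0 0 0;255 -0.045 0 0 0;255 -0.045 0 0 0;255 -0.03 0 0 0;255 -0.015 0 0 0;255 0 0 0 0;255 0 0 0 0"

```text
clock: 32.8
position: [0.4313, -0.3029, 0.2101]
tool_rot: [1.029, 1.314, -1.029]
ft_force: [1.3, 0.7, -0.8]
opening: 0.51
```

```bash
python3 snap.py 17; python3 go.py 0.5013 0.0064 0.2;python3 - <<'E'
import cv2,numpy as np
import sys; sys.argv=["m","17"]
from m import *
b=I["scene"];t=I["top"]
cv2.imwrite("pics/v20.png",np.hstack([cv2.resize(b[70:170,140:240],None,fx=4,fy=4,interpolation=cv2.INTER_CUBIC),cv2.resize(t[150:250,330:430],None,fx=4,fy=4)]))
E
```

```text
t 32.9 p [ 0.4307 -0.3024  0.2091] x [-0.002  0.002 -1.   ] y [ 0.971  0.24  -0.001] jaw deg 13.9 open 0.513 F [-0.1  0.1 -1.2] j6 0.58
turn about x 0 then tool shift [ 0.0095  0.1425 -0.2828]
```

View pics/v20.png

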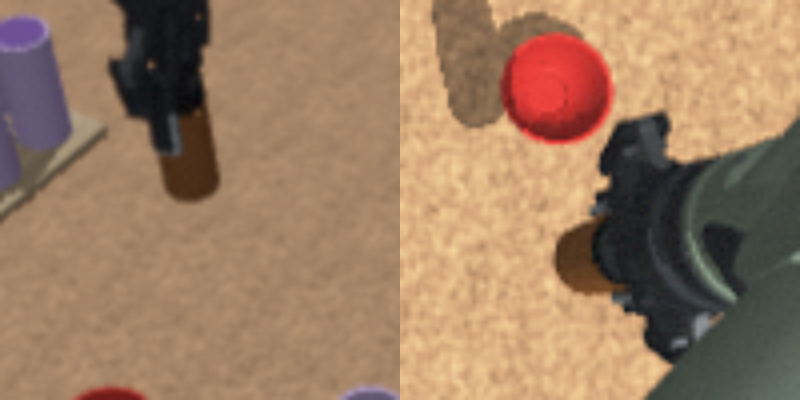

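Request:
drive_tool --deltas "255 0 0.0070 -0.0139 0;255 0 0.0130 -0.0258 0;255 0 0.0180 -0.0357 0;255 0 0.0200 -0.0397 0;255 0 0.0200 -0.0397 0;255 0 0.0200 -0.0397 0;255 0 0.0180 -0.0357 0;255 0 0.0150 -0.0298 0;255 0 0.0085 -0.0168 0;255 0 0.003 -0.006 0;255 0.02 0 0 0;255 0.03 0 0 0"

```text
clock: 34.1
position: [0.5032, 0.0056, 0.161]
tool_rot: [1.029, 1.311, -1.027]
ft_force: [0.4, -0.0, -1.9]
opening: 0.508
```

Request:
drive_tool --deltas "255 0.04 0 0 0;255 0.04 0 0 0;255 0.025 0 0 0;255 0.012 0 0 0;255 0.004 0 0 0;255 0 0 0 0;255 0 0 0 0"

```text
clock: 34.8
position: [0.5034, 0.0053, 0.0408]
tool_rot: [1.03, 1.312, -1.028]
ft_force: [-0.2, 0.3, -1.8]
opening: 0.509
```

```bash
python3 snap.py 18; python3 go.py 0.5010 0.0064 0.0218;python3 - <<'E'
import cv2,numpy as np
import sys; sys.argv=["m","18"]
from m import *
b=I["scene"];t=I["top"]
cv2.imwrite("pics/v21.png",np.hstack([cv2.resize(b[130:230,210:310],None,fx=4,fy=4,interpolation=cv2.INTER_CUBIC),cv2.resize(t[140:240,200:300],None,fx=4,fy=4)]))
E
```

```text
t 34.9 p [0.5034 0.0054 0.0409] x [ 0.002 -0.    -1.   ] y [0.971 0.24  0.002] jaw deg 13.9 open 0.509 F [ 0.1  0.8 -0.6] j6 1.19
turn about x 0 then tool shift [ 0.0191 -0.0021 -0.0016]
```

View pics/v21.png

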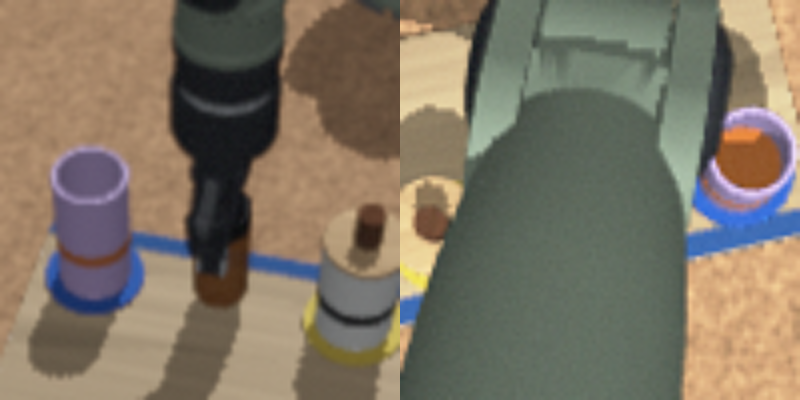

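```bash
python3 - <<'E'
from h import *
b=cv2.imread("pics/scene18.png")
px=blob(b,[[0,120,20]],[[20,255,110]],(252,185,280,210),3);print(cv2.boundingRect(px))
a,bb,w=cyl("scene",px,.029,.022,.029);print(a,bb,w)
E
```

```text
(259, 188, 14, 19)
[ 0.4674994  -0.00625437] [0.49838105 0.00733364] 0.042726242114470556
```

Request:
drive_tool --deltas "255 0.006 -0.0021 -0.0008 0;255 0.005 0 0 0;255 0.003 0 0 0;255 0.001 0 0 0;255 0 0 0 0"

```text
clock: 35.4
position: [0.4997, 0.0059, 0.0243]
tool_rot: [1.029, 1.315, -1.029]
ft_force: [0.5, -0.8, -0.3]
opening: 0.509
```

Request:
drive_tool --deltas "255 0.001 0 0 0;255 0.001 0 0 0;255 0.001 0 0 0;255 0 0 0 0"

```text
clock: 35.8
position: [0.5001, 0.0058, 0.0219]
tool_rot: [1.029, 1.314, -1.029]
ft_force: [-1.7, -0.1, 1.7]
opening: 0.509
```

Request:
drive_tool --deltas "255 0.0003 0 0 0;110 0 0 0 0;90 0 0 0 0;50 0 0 0 0;30 0 0 0 0;30 -0.02 0 0 0;30 -0.04 0 0 0;30 -0.045 0 0 0;30 -0.045 0 0 0;30 -0.035 0 0 0;30 0 0 0 0"

```text
clock: 36.9
position: [0.5034, 0.0054, 0.2115]
tool_rot: [1.032, 1.306, -1.024]
ft_force: [0.9, 0.2, 0.9]
opening: 0.878
```

```bash
python3 go.py 0.5868 0.3182 0.17 104; python3 go.py 0.5868 0.3182 0.17
```

```text
t 36.9 p [0.5034 0.0054 0.2115] x [ 0.009 -0.001 -1.   ] y [0.971 0.24  0.009] jaw deg 13.9 open 0.878 F [0.9 0.2 0.9] j6 1.19
turn about x 1.569 then tool shift [ 0.0419 -0.2835 -0.1562]
t 36.9 p [0.5034 0.0054 0.2115] x [ 0.009 -0.001 -1.   ] y [0.971 0.24  0.009] jaw deg 13.9 open 0.878 F [0.9 0.2 0.9] j6 1.19
turn about x 0 then tool shift [ 0.0419  0.1556 -0.2838]
```

Request:
drive_tool --deltas "30 0 0 0 -0.135;30 0 0 0 -0.135;30 0 0 0 -0.135;30 0 0 0 -0.135;30 0 0 0 -0.135;30 0 0 0 -0.135;30 0 0 0 -0.135;30 0 0.02 -0.0025 0;30 0 0.04 -0.005 0;30 0 0.045 -0.0056 0;30 0 0.045 -0.0056 0;30 0 0.045 -0.0056 0"

```text
clock: 38.1
position: [0.5503, 0.1973, 0.2053]
tool_rot: [0.301, 1.551, -0.302]
ft_force: [0.7, -0.2, 0.4]
opening: 0.884
```

Request:
drive_tool --deltas "30 0 0.045 -0.0056 0;30 0 0.04 -0.005 0;30 0.02 0.03 -0.0035 0;30 0.02 0.011 -0.0013 0;30 0 0 0 0;30 0 0 0 0;30 0 0 0 0"

```text
clock: 38.8
position: [0.5837, 0.3175, 0.1672]
tool_rot: [0.302, 1.549, -0.302]
ft_force: [0.6, 0.2, 0.2]
opening: 0.886
```

```bash
python3 snap.py 19; python3 go.py 0.5868 0.3182 0.02;python3 - <<'E'
import cv2,numpy as np
import sys; sys.argv=["m","19"]
from m import *
b=I["scene"];t=I["top"]
cv2.imwrite("pics/v22.png",np.hstack([cv2.resize(b[210:310,310:410],None,fx=4,fy=4,interpolation=cv2.INTER_CUBIC),cv2.resize(t[140:240,200:300],None,fx=4,fy=4)]))
E
```

```text
t 38.9 p [0.584  0.3176 0.1677] x [ 0.002  0.001 -1.   ] y [0.376 0.927 0.001] jaw deg 67.9 open 0.885 F [1.2 1.1 0.5] j6 0.77
turn about x 0 then tool shift [0.1477 0.0015 0.0021]
```

View pics/v22.png

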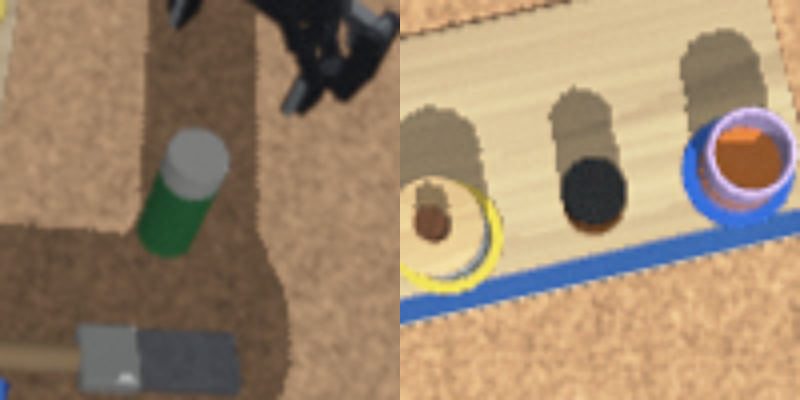

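```bash
cat > chk.py <<'E'
import sys
from m import *
t=I["top"]
px=blob(t,[[0,0,0]],[[179,255,65]],(238,172,262,202));print("jarcap",cv2.boundingRect(px));print(cyl("top",px,.110,.022,.01)[::2])
px=blob(t,*amber,(236,172,262,205),3);print("jar",cv2.boundingRect(px),cyl("top",px,.110,.022,.010))
px=blob(t,[[122,20,60]],[[150,255,255]],(265,160,306,200));print("lilac",cv2.boundingRect(px),cyl("top",px,.130,.029,.015)[::2])
px=blob(t,[[0,70,0]],[[12,255,130]],(195,180,215,206));print("knob",cv2.boundingRect(px));print(cyl("top",px,.142,.011,.112))
E
python3 chk.py 19
```

```text
jarcap (241, 180, 15, 16)
(array([0.49850678, 0.00554184]), np.float64(0.039132036665649204))
jar (241, 180, 15, 17) (array([0.49846894, 0.00554314]), array([0.5067919, 0.0056723]), np.float64(0.0390295074088038))
lilac (275, 167, 24, 24) (array([ 0.52587414, -0.09551717]), np.float64(0.059387171398028106))
knob (204, 192, 8, 8)
(array([0.47427261, 0.1075136 ]), array([0.47531259, 0.10861322]), np.float64(0.020223111210293517))
```

Request:
drive_tool --deltas "30 0.025 0.0013 0.0021 0;30 0.04 0 0 0;30 0.04 0 0 0;30 0.025 0 0 0;30 0.012 0 0 0;30 0.0057 0 0 0;30 0 0 0 0;140 0 0 0 0;255 0 0 0 0;255 0 0 0 0;255 0 0 0 0;255 0 0 0 0" --grip_force 30

```text
clock: 40.1
position: [0.5868, 0.3189, 0.0202]
tool_rot: [0.302, 1.548, -0.3]
ft_force: [-0.6, -2.6, 6.4]
opening: 0.462
```

Request:
drive_tool --deltas "255 -0.005 0 0 0;255 -0.02 0 0 0;255 -0.04 0 0 0;255 -0.045 0 0 0;255 -0.045 0 0 0;255 -0.03 0 0 0;255 -0.015 0 0 0;255 0 0 0 0;255 0 0 0 0"

```text
clock: 41.0
position: [0.5853, 0.3187, 0.2178]
tool_rot: [0.301, 1.55, -0.301]
ft_force: [1.0, -0.1, -1.5]
opening: 0.461
```

```bash
python3 snap.py 20; python3 go.py 0.6235 -0.0713 0.2;python3 - <<'E'
import cv2,numpy as np
b=cv2.imread("pics/scene20.png");t=cv2.imread("pics/top20.png")
cv2.imwrite("pics/v23.png",np.hstack([cv2.resize(b[160:300,310:410],None,fx=4,fy=4,interpolation=cv2.INTER_CUBIC)]))
E
```

```text
t 41.1 p [0.5847 0.3184 0.2166] x [-0.003 -0.001 -1.   ] y [ 0.374  0.927 -0.002] jaw deg 68.0 open 0.462 F [ 0.5  0.8 -2.3] j6 0.77
turn about x 0 then tool shift [ 0.0169 -0.3467  0.1819]
```

View pics/v23.png

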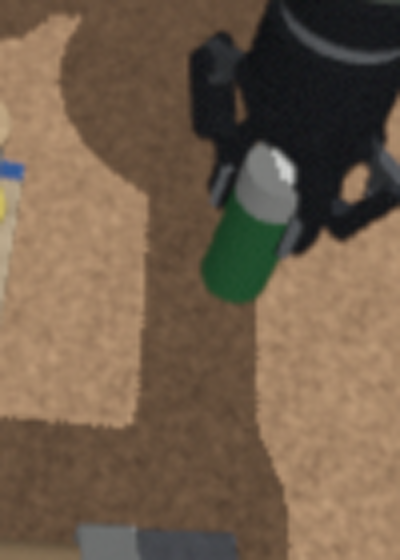

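```bash
python3 go.py 0.6230 -0.0713 0.2166
```

```text
t 41.1 p [0.5847 0.3184 0.2166] x [-0.003 -0.001 -1.   ] y [ 0.374  0.927 -0.002] jaw deg 68.0 open 0.462 F [ 0.5  0.8 -2.3] j6 0.77
turn about x 0 then tool shift [ 3.000e-04 -3.470e-01  1.814e-01]
```

Request:
drive_tool --deltas "255 0 -0.0100 0.0052 0;255 0 -0.0250 0.0131 0;255 0 -0.0350 0.0184 0;255 0 -0.0400 0.0210 0;255 0 -0.0420 0.0220 0;255 0 -0.0420 0.0220 0;255 0 -0.0420 0.0220 0;255 0 -0.0400 0.0210 0;255 0 -0.0350 0.0184 0;255 0 -0.025 0.0130 0;255 0.02 -0.0107 0.0056 0;255 0.03 0 0 0"

```text
clock: 42.3
position: [0.6253, -0.0744, 0.1689]
tool_rot: [0.303, 1.546, -0.305]
ft_force: [0.3, 0.5, -2.0]
opening: 0.461
```

Request:
drive_tool --deltas "255 0.04 0 0 0;255 0.04 0 0 0;255 0.025 0 0 0;255 0.01 0 0 0;255 0 0 0 0;255 0 0 0 0;255 0 0 0 0"

```text
clock: 43.0
position: [0.6259, -0.0712, 0.0555]
tool_rot: [0.301, 1.547, -0.301]
ft_force: [0.8, -0.2, -1.6]
opening: 0.462
```

```bash
python3 snap.py 21; python3 go.py 0.6230 -0.0713 0.030;python3 - <<'E'
from h import *
b=cv2.imread("pics/scene21.png");t=cv2.imread("pics/top21.png")
cv2.imwrite("pics/v24.png",np.hstack([cv2.resize(b[130:260,200:300],None,fx=4,fy=4,interpolation=cv2.INTER_CUBIC),cv2.resize(t[110:240,230:330],None,fx=4,fy=4,interpolation=cv2.INTER_CUBIC)]))
px=blob(b,[[45,80,20]],[[90,255,200]],(220,180,280,250),3);print(cv2.boundingRect(px),cyl("scene",px,.103,.02,.033))
E
```

```text
t 43.1 p [ 0.6256 -0.0711  0.0553] x [ 0.003 -0.001 -1.   ] y [0.374 0.927 0.   ] jaw deg 68.0 open 0.465 F [ 0.3  0.2 -1.6] j6 0.15
turn about x 0 then tool shift [ 0.0253 -0.0012 -0.0024]
(220, 208, 10, 17) (array([ 0.64256732, -0.05251434]), array([ 0.61804751, -0.06963476]), np.float64(0.030048168066562634))
```

View pics/v24.png

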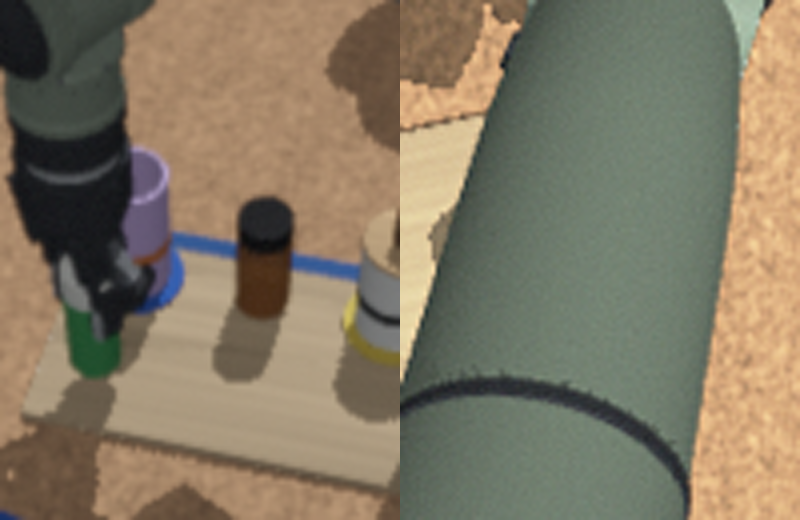

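Request:
drive_tool --deltas "255 0.01 -0.0012 -0.002 0;255 0.008 0 0 0;255 0.003 0 0 0;255 0.001 0 0 0;255 0 0 0 0;255 0 0 0 0"

```text
clock: 43.7
position: [0.6223, -0.0712, 0.0317]
tool_rot: [0.301, 1.549, -0.301]
ft_force: [-0.5, 0.6, -1.4]
opening: 0.463
```

Request:
drive_tool --deltas "255 0.001 0 0 0;255 0.001 0 0 0;255 0.0007 0 0 0;255 0 0 0 0"

```text
clock: 44.1
position: [0.6227, -0.0714, 0.0302]
tool_rot: [0.301, 1.548, -0.301]
ft_force: [-1.8, 0.5, 5.7]
opening: 0.463
```

```bash
python3 go.py 0.6230 -0.0713 0.030
```

```text
t 44.1 p [ 0.6227 -0.0714  0.0302] x [ 0.001 -0.001 -1.   ] y [0.375 0.927 0.   ] jaw deg 68.0 open 0.463 F [-1.8  0.5  5.7] j6 0.15
turn about x 0 then tool shift [0.0002 0.0002 0.0002]
```

Contact at the expected height and place. I release, rise and move clear of the board to check.

Request:
drive_tool --deltas "125 -0.0005 0 0 0;110 0 0 0 0;80 0 0 0 0;50 0 0 0 0;50 0 0 0 0;50 -0.02 0 0 0;50 -0.04 0 0 0;50 -0.045 0 0 0;50 -0.045 0 0 0;50 -0.035 0 0 0;50 0 0 0 0"

```text
clock: 45.2
position: [0.6255, -0.0719, 0.2207]
tool_rot: [0.3, 1.539, -0.301]
ft_force: [0.1, -0.1, 0.4]
opening: 0.804
```

Request:
drive_tool --deltas "50 0 -0.02 0 0;50 0 -0.04 0 0;50 0 -0.045 0 0;50 0 -0.045 0 0;50 0 -0.045 0 0;50 0 -0.045 0 0;50 0 -0.045 0 0;50 0 -0.03 0 0;50 0 0 0 0;50 0 0 0 0"

```text
clock: 46.2
position: [0.5034, -0.3634, 0.2133]
tool_rot: [0.303, 1.551, -0.301]
ft_force: [1.1, 0.8, 0.7]
opening: 0.801
```

```bash
python3 snap.py 22; python3 go.py; python3 chk.py 22; python3 - <<'E'
from h import *
b=cv2.imread("pics/scene22.png");t=cv2.imread("pics/top22.png")
cv2.imwrite("pics/v25.png",np.hstack([cv2.resize(b[140:260,200:330],None,fx=3,fy=3,interpolation=cv2.INTER_CUBIC),cv2.resize(t[110:230,180:310],None,fx=3,fy=3,interpolation=cv2.INTER_CUBIC)]))
px=blob(t,[[45,60,20],[0,0,150]],[[95,255,255],[179,40,255]],(258,120,295,162),3);print("bottle",cv2.boundingRect(px),cyl("top",px,.120,.02,.010))
E
```

```text
t 46.3 p [ 0.5042 -0.3621  0.2138] x [-0.001  0.001 -1.   ] y [0.374 0.928 0.001] jaw deg 68.1 open 0.801 F [ 0.4 -0.3 -0. ] j6 -0.36
jarcap (241, 180, 15, 16)
(array([0.49848411, 0.00553852]), np.float64(0.03907862008500627))
jar (241, 180, 15, 16) (array([0.49846008, 0.00554025]), array([0.50961874, 0.00572648]), np.float64(0.03901164243376979))
lilac (275, 167, 24, 24) (array([ 0.52563117, -0.09586896]), np.float64(0.058515431013387804))
knob (204, 192, 8, 8)
(array([0.47362497, 0.10811393]), array([0.47466427, 0.10922092]), np.float64(0.018490270670765526))
bottle (270, 134, 17, 22) (array([ 0.62343617, -0.07333337]), array([ 0.62322035, -0.07326531]), np.float64(0.04134087049476043))
```

View pics/v25.png

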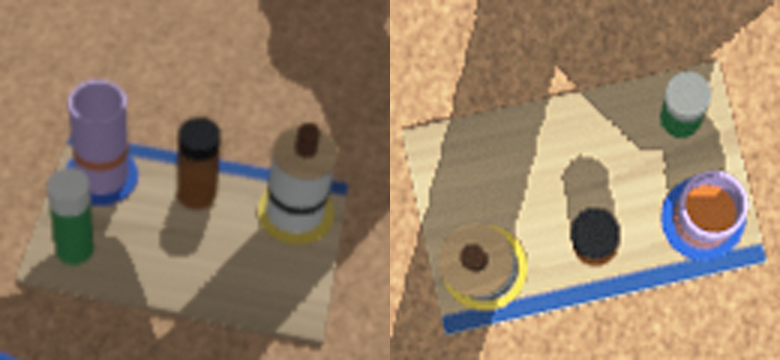

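```bash
python3 - <<'E'
from h import *
for k in("scene0","scene22"):
    px=blob(cv2.imread(f"pics/{k}.png"),[[0,150,60],[172,150,60]],[[6,255,255],[179,255,255]],(150,160,185,195));print(k,cv2.boundingRect(px),px.mean(0).round(1))
print(monitor.sense()["ft_force"]); arm.sign_off()
E
```

```text
scene0 (154, 167, 24, 19) [166.2 175.8]
scene22 (154, 167, 24, 19) [166.1 175.8]
[ 0.35707621 -0.2903354  -0.01275758]
the job is handed in; nothing more can be done
```

The sample board is set out as asked and handed in at about 46 s. Everything is upright and released, and the arm is clear with no load on the wrist.

Last checks, from the top camera unless noted:

| Item | Found | Target or limit |
|---|---|---|
| White tumbler on yellow coaster | about 0.2 mm off centre (measured before the lid went on) | centred |
| Lid | looks seated and level, knob about 2 mm off the tumbler's centre | seated |
| Lilac tumbler on blue coaster | about 1 mm off centre | centred |
| Jar | about 1 mm from midway | midway |
| Bottle behind lilac tumbler | 100 mm back, about 2 mm sideways | 100 mm, straight behind |
| Red bowl (scene camera) | same pixel position as at the start | not moved |

- **Missed grasp:** the first try at the lid closed above the knob, without touching it. The pictures showed the finger ends about 30 mm higher than the reported TCP height. I allowed for that from then on; it also means the white tumbler was carried gripped near its rim.
- **Set-downs:** both tumblers went down in steps of about 1 mm or less. The wrist force read at most about 5 N at contact.
- **Measurements that disagreed:**
    - The scene camera differed from the top camera by a few millimetres.
    - The jar's mask was about 5 mm narrow, so I corrected its position for that.
    - The bottle's sideways offset is near the limit of what the pictures can resolve; the arm's own position at release put it within about 1 mm.

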